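Show the carved panel to the bench magnifier and set it on the empty rest

ROBOT

A 6-joint arm with a two-finger parallel gripper is mounted at the origin on the work surface. World frame = base frame: x ahead of the robot, y to its left, z up, the work surface at z = 0. Lengths are in m, angles in rad, forces in N, time in s.
With the tool pointing down it reaches from about 0.375 to 0.975 m from the base axis. Payload 3.8 kg.
Tool frame: the origin (TCP) lies at the very end of the fingers, on their centre line; the grasp point (between the pads) lies 19 mm behind it (arm.grip_point_offset is the distance from the TCP to the grasp point, in m); y points along the fingers, z is the direction in which the jaws open and shut, and the axes are right-handed (so a half turn about y gives the same grasp; the last joint's range is limited). The gripper opens to 85 mm and grips with 20 to 120 N. Pads are 22 mm wide; open, the fingers measure 114 mm over their backs; the gripper's body (76 mm by 85 mm) begins 54 mm behind the grasp point. The pads swing forward as they close: fully open they stand 13 mm farther back than shut.
Start: joints at [1.301, 0.264, 1.604, -0, 1.274, -0.037], TCP at [0.156, 0.657, 0.231] pointing down, gripper open.
Joint ranges: [-2.63, 2.63], [-0.94, 2.18], [0.31, 2.57], [-1.31, 4.45], [0, 2.66], [-2.55, 2.55]. Speed limits (rad/s): [2.57, 2.57, 3.14, 3.14, 3.14, 3.14].

INTERFACE

Orientations are given as a unit quaternion [x, y, z, w].
In Python, from cell import arm, imaging gives the robot as it stands. The module is installed in compiled form; this text tells all that it offers.
- The arm moves only by the tool servo_tool, never from a script. Its argument "motion" is a list of rows, each a list of 7 numbers: the shift along the world's x, y, z as a fraction of full scale, then the turn, a rotation vector about the world's x, y, z as a fraction of full scale, then the gripper's target within -1 to 1 (fully open at 1, half-way at 0, shut at -1). In form: [[dx, dy, dz, ax, ay, az, claw], ...]. A call has 1 to 20 rows; each row is the pose to reach, as a shift and turn from the pose commanded when the call began; what a row does not reach only later rows make up. Full scale, the value 1, is 0.8 m for a shift and 1.5 rad for a turn. A row lasts 1/10 s, in which the tool goes at most 50 mm and 8.59 degrees, less where a joint would pass 70% of its speed; a pose out of reach is approached as far as the arm can. A call with a number of a shift or a turn outside -1 to 1 is refused whole. A call with a gripper value outside its range is refused whole. The fingers move at their own pace and stop on an object; "squeeze" is the grip in N (left out, the last holds). Time passes only in rows, so rows that repeat a pose let the fingers close. It gives the time, the measured TCP pose, the force and the opening at its end, in the units of the state.
- arm.get_obs(): the state, without advancing time (a new reading comes with each control period).
- imaging.snapshot(name): name is "side" or "top" or "wrist"; returns the picture (480x640x3 uint8, red, green, blue); there is no depth.
- imaging.calibration(name): a dict with "intrinsics" (3x3 intrinsics, pixels), "rvec" (rotation vector, rad) and "tvec" (3), from world to camera coordinates, as OpenCV has them; the wrist camera has in their place "hand_eye" (4x4, takes a point from camera to tool coordinates, whose origin is the TCP and whose axes are the tool frame's). Camera axes: x right, y down, z forward; pixel columns grow to the right and rows downward; lengths in m; the calibration is good to about 2 mm. A picture is of the moment at which its call begins: read the wrist's pose just before it. calibration takes no time and is no camera call.
- arm.hand_in(): hands the job in, once; it reports no verdict.
The state is a dict: "time_s": time; "joints": joint angles; "qd": joint speeds; "joint_efforts": joint torques, N m; "ee_pos": TCP position; "ee_rot": TCP orientation; "ft_force": force on the tool from outside, world axes, zero at the start; "wrist_torque": the same for the moment, N m; "finger_gap": opening from 0.0 (shut) to 1.0 (fully open).
Only numpy, scipy, OpenCV 4.12 (cv2) and the standard library are available. Lean on these libraries where they do the work, as an engineer would, in place of code of your own. Each camera call takes 0.05 s, during which the arm holds its last target.

TASK

Take the carved wooden panel off the rest it leans on and hold it upright in front of the bench magnifier: its middle on the lens's axis, its carved face square to the lens. Bring it gently up against the rubber-tipped sprung fork, whose reach you must feel for because the last user left it anywhere, and hold it still there, lightly pressed and well short of the end of its spring, for two seconds. Then lower it onto the other, empty rest until it stands on the ledge before you let go, and leave it leaning there, centred, carved face outward as before; do not disturb the little wooden casket or the chisel lying by.

Things in the scene. Friction and masses are not known exactly. Their poses are not given: they have to be found in the camera images.
- panel: Carved light-wood plate 160 mm wide, 140 high, 14 thick, about 0.2 kg, low rosette on one face. Origin: middle of its lower edge, mid-thickness. x: out of the carved face; y: along the width; z: up the plate (top edge at z=140). At the start it leans on rest_full, z tilted 0.42 rad towards the rest's -x. Pinch it across its thickness at the top edge; the upper 60 mm stand clear of the rest.
- panel_mid (a point): Centre of the panel, 70 mm up its z axis from its origin, mid-thickness.
- rest_full: Wooden panel rest fixed to the bench; the panel leans on it at the start. Same build as rest_empty. Base 140 (x) x 170 (y) x 16 mm; origin at the centre of the underside; x is the way the carved face looks, y runs along the ledge.
- rest_empty: The same rest, fixed, empty. A 170 long flat ledge and a back, square to one another, both turned 0.42 rad about y: the back leans to -x as it rises, the ledge rises to +x. The back reaches 75 mm up the slope from the ledge; the ledge reaches 20 mm out from a seated panel's face, no lip. Highest point about 135 mm. Origin and axes as rest_full.
- rest_empty_seat (a point): Where the origin of a seated, centred panel lies on rest_empty's ledge: 30 mm along x from the rest's origin, 60 mm above the bench, 7 mm out from the back. Axes are the rest's (not tilted). A seated panel has its y along the rest's y, its carved face to the rest's +x, and its z 0.42 rad from vertical towards the rest's -x.
- viewer: Fixed bench magnifier; origin on the bench below the lens. Work is held on its -x side, carved face to +x. Lens 102 across, centre 200 mm up; base x -5 to 125, y +-75. At lens height two 14 mm thick rubber-tipped prongs (y = +-58) of a sprung fork reach to -x. Tips at x between -60 and -100 mm: not measured, feel for it. Spring 0.8 N plus 0.8 N per mm, 10 mm travel, then hard.
- lens (a point): Centre of the lens, 200 mm above the bench, in viewer axes: the lens's axis runs along x through it.
- casket: Bystander: small closed wooden box 84 x 64 x 49 mm. Origin at the centre of its underside.
- chisel: Bystander: chisel lying flat between the rests, 230 mm long, 24 mm thick. Origin at the bench under its ferrule; x from handle to blade.
- rest_empty_front (a point): A point in the air 60 mm along x in front of the seat and 40 mm above it, the side that the carved face must look to.
Mind the look-alikes: they are no part of the job. There is more than one size of the panel; the job needs the largest.

How it is judged:
By the outcome, as a careful person would: the job done as asked, in the order asked, and still so for the second after the job is handed in, with the robot touching nothing.
It also fails if it takes over 58 s, if anything falls off the work surface, if the arm or the gripper's body presses on something with over 40 N, if the wrist force passes 120 N, or if a joint passes its speed limit or range.

## Working session

There is one attempt and no reset: what is moved stays moved. The work goes in short steps, Python scripts to look and compute and a tool call to move; the robot and the scene stay as the last step left them, time stands still between calls to the robot, and variables do not carry over. Pictures are saved under pics/ and viewed, and the job is handed in when it is done.

Besides the shell and the picture viewer there is one more tool, called after "Emit:" by a JSON object that holds its "op" and its "data", one argument or row to a line. servo_tool: Moves the arm, as the interface text tells. Shift numbers are shares of 0.8 m and turn numbers shares of 1.5 rad, none past 1 either way. Its arguments: {"type":"object","properties":{"motion":{"type":"array","items":{"type":"array","items":{"type":"number","minimum":-1,"maximum":1}}},"squeeze":{"type":"number"}},"required":["motion"]}

```bash
mkdir -p pics; python3 - <<'E'
from cell import arm, imaging
import cv2
for n in ["side","top","wrist"]:
    if n=="wrist": print(arm.get_obs())
    im=imaging.snapshot(n); cv2.imwrite(f"pics/{n}0.png",im[:,:,::-1]); print(n,imaging.calibration(n))
E
```

```text
side {'intrinsics': array([[507.40391824,   0.        , 313.05731086],
       [  0.        , 507.40391824, 245.01294733],
       [  0.        ,   0.        ,   1.        ]]), 'rvec': array([ 2.39742883, -0.14906324,  0.04493208]), 'tvec': array([-0.48600793,  0.11665239,  0.96727733])}
top {'intrinsics': array([[510.3461662 ,   0.        , 318.63207964],
       [  0.        , 510.3461662 , 236.72286057],
       [  0.        ,   0.        ,   1.        ]]), 'rvec': array([ 2.1567162 , -2.15746725,  0.12934701]), 'tvec': array([-0.00490103,  0.50181467,  0.98859583])}
{'time_s': 0.1, 'joints': array([ 1.30110052e+00,  2.64720588e-01,  1.60526067e+00, -1.72709743e-05,
        1.27375111e+00, -3.68882222e-02]), 'qd': array([ 0.00188912, -0.00236018, -0.00402323,  0.00056221, -0.00027229,
       -0.00069292]), 'joint_efforts': array([ 5.39807497e-04, -5.16704500e+01, -3.68592918e+01,  1.40545772e-04,
        6.32472831e-03, -4.98399487e-06]), 'ee_pos': array([0.15554519, 0.656125  , 0.23004519]), 'ee_rot': array([ 0.70306992, -0.08223207,  0.08201259, -0.70157288]), 'ft_force': array([ 0.04761345, -0.65819619, -0.2334983 ]), 'wrist_torque': array([0.0095019 , 0.01948493, 0.00294813]), 'finger_gap': 1.0002925131633744}
wrist {'intrinsics': array([[385.99395012,   0.        , 316.35489729],
       [  0.        , 385.99395012, 236.98247281],
       [  0.        ,   0.        ,   1.        ]]), 'hand_eye': array([[-5.07246743e-05,  9.59099564e-01,  2.83068938e-01,
        -7.29645010e-02],
       [ 3.48206494e-04, -2.83068904e-01,  9.59099512e-01,
        -1.42231130e-01],
       [ 9.99999938e-01,  1.47216453e-04, -3.19606119e-04,
         3.39609835e-04],
       [ 0.00000000e+00,  0.00000000e+00,  0.00000000e+00,
         1.00000000e+00]])}
```

View pics/side0.png

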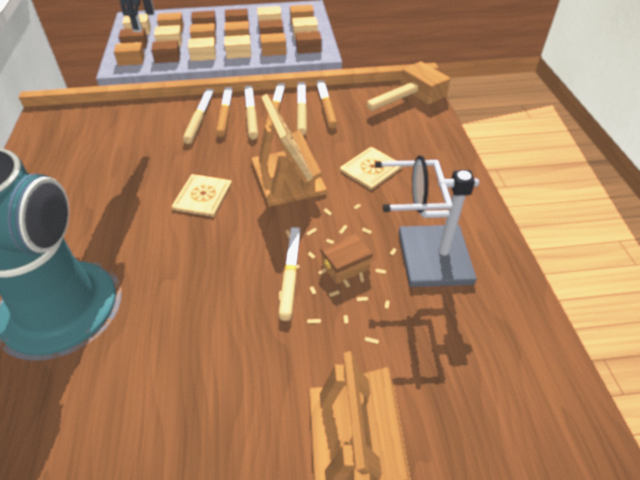

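View pics/top0.png

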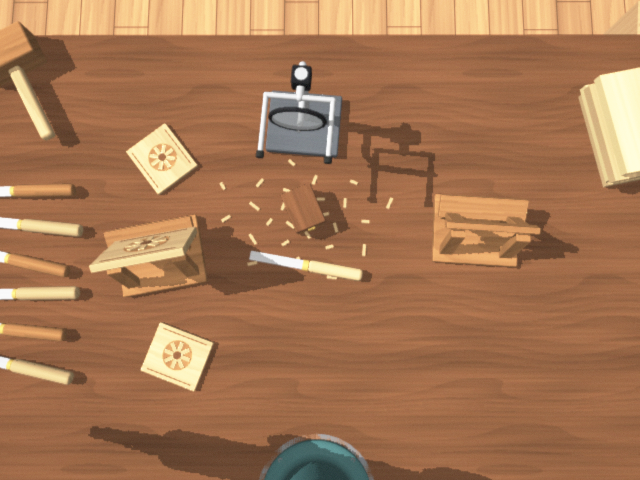

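View pics/wrist0.png

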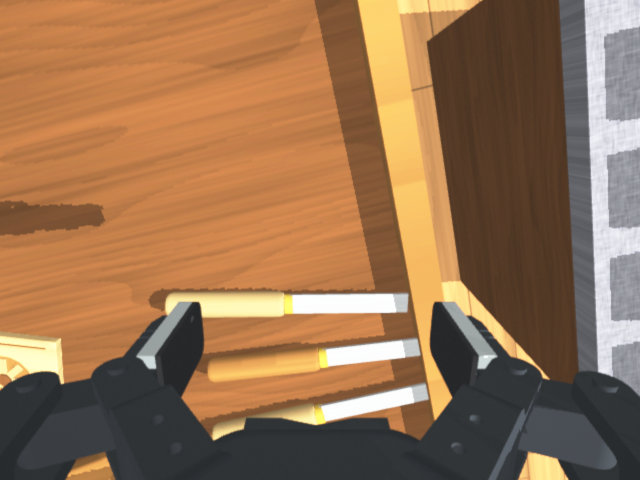

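Candidates for "panel": the plate leaning on the rest at top (148,243); flat small plates at top (162,158) and (178,356). The leaning one is the largest and sits on a rest, so I'll take it. Close crops follow.

```bash
python3 - <<'E'
import cv2,numpy as np
t=cv2.imread("pics/top0.png");s=cv2.imread("pics/side0.png")
def c(im,x,y,w,h,k,n): cv2.imwrite(f"pics/{n}.png",cv2.resize(im[y:y+h,x:x+w],None,fx=k,fy=k,interpolation=cv2.INTER_CUBIC))
c(t,80,200,140,105,5,"c_panel"); c(t,425,185,125,90,6,"c_empty"); c(t,245,55,110,115,5,"c_view")
c(s,240,85,100,130,4.5,"c_spanel"); c(s,300,340,120,140,4,"c_sempty"); c(s,360,140,130,160,3.7,"c_sview")
E
```

```text
(no output)
```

View pics/c_panel.png

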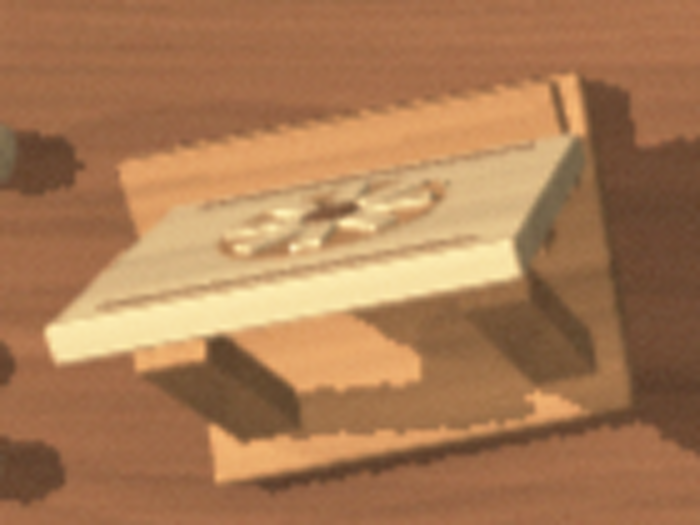

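View pics/c_empty.png

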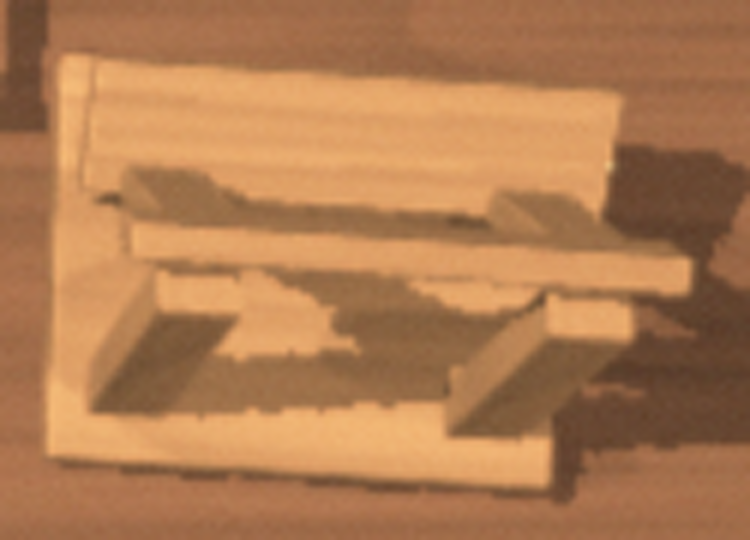

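View pics/c_view.png

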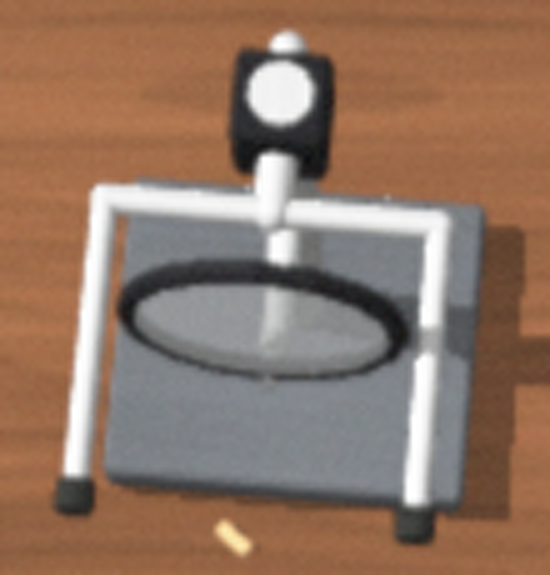

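View pics/c_spanel.png

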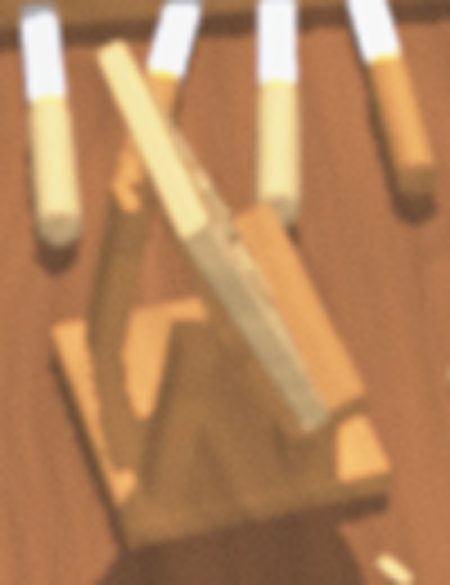

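View pics/c_sempty.png

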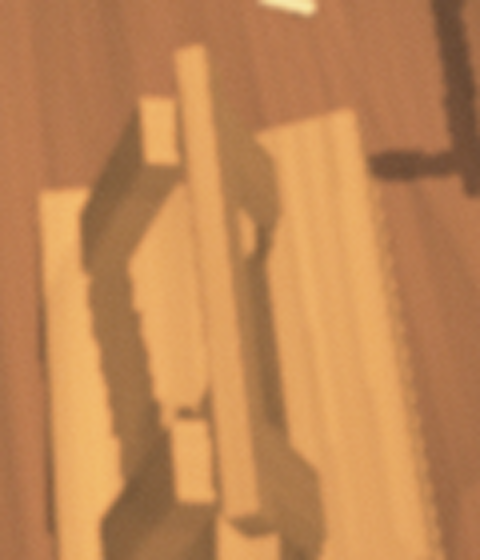

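View pics/c_sview.png

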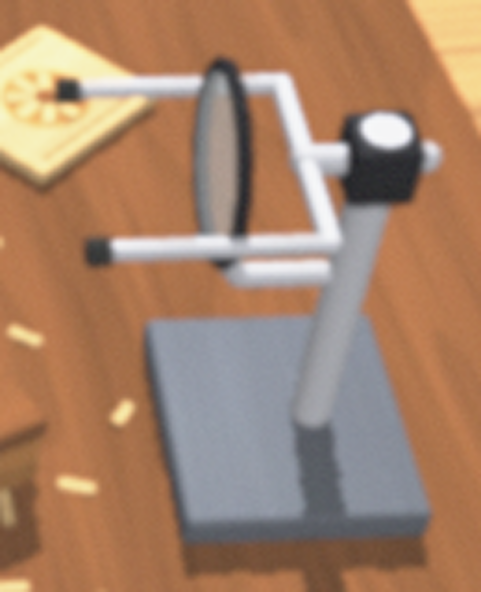

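```bash
cat > h.py <<'E'
import numpy as np,cv2
from scipy.spatial.transform import Rotation as R
C={'side':(np.array([[507.40391824,0,313.05731086],[0,507.40391824,245.01294733],[0,0,1]]),[2.39742883,-.14906324,.04493208],[-.48600793,.11665239,.96727733]),
'top':(np.array([[510.3461662,0,318.63207964],[0,510.3461662,236.72286057],[0,0,1]]),[2.1567162,-2.15746725,.12934701],[-.00490103,.50181467,.98859583])}
def ray(c,p):
    K,r,t=C[c];Rm=R.from_rotvec(r).as_matrix()
    return -Rm.T@np.array(t), Rm.T@np.linalg.inv(K)@np.array([p[0],p[1],1.])
def onz(c,p,z):
    o,d=ray(c,p); return o+d*(z-o[2])/d[2]
def tri(pt,ps):
    o1,d1=ray('top',pt);o2,d2=ray('side',ps)
    A=np.stack([d1,-d2],1);s=np.linalg.lstsq(A,o2-o1,rcond=None)[0]
    a,b=o1+d1*s[0],o2+d2*s[1];return (a+b)/2,np.linalg.norm(a-b)
def proj(c,P):
    K,r,t=C[c];return cv2.projectPoints(np.array(P,float).reshape(-1,1,3),np.array(r),np.array(t),K,None)[0][:,0]
def fit2(loc,w):
    L=np.array(loc)[:,:2];W=np.array(w)[:,:2];a=L-L.mean(0);b=W-W.mean(0)
    th=np.arctan2((a[:,0]*b[:,1]-a[:,1]*b[:,0]).sum(),(a*b).sum())
    Q=np.array([[np.cos(th),-np.sin(th)],[np.sin(th),np.cos(th)]]);t=W.mean(0)-Q@L.mean(0)
    return t,th,(a@Q.T-b)*1000
E
cat > m.py <<'E'
from h import *
np.set_printoptions(precision=4,suppress=True)
def F(name,pts,off,k,cam='top'):
    w=[onz(cam,np.array(p[:2])/k+off,p[4]) for p in pts]
    t,th,res=fit2([p[2:4] for p in pts],w);print(name,t,th);print(res.round(1));return t,th
s,c=np.sin(.42),np.cos(.42)
pf=30e-3+7e-3*c
F('panel face',[(48,328,pf-.14*s,.08,.1907),(515,240,pf-.14*s,-.08,.1907),(583,137,pf,-.08,.0628),],(80,200),5)
F('panel back top',[(55,362,.03-.007*c-.14*s,.08,.185),(522,276,.03-.007*c-.14*s,-.08,.185)],(80,200),5)
F('rest_full base',[(217,482,-.07,.085,.016),(632,405,-.07,-.085,.016),(575,75,.07,-.085,.016)],(80,200),5)
lx,lz=.03+.027*c,.06+.027*s
F('rest_empty base',[(62,57,.07,.085,.016),(45,455,-.07,.085,.016),(550,487,-.07,-.085,.016)],(425,185),6)
F('rest_empty ledge',[(97,60,lx,.085,lz),(622,95,lx,-.085,lz)],(425,185),6)
F('rest_empty back',[(133,225,-.007,.085,.1257),(692,258,-.007,-.085,.1257)],(425,185),6)
for z in(.01,.016,.02):F('viewer base',[(130,180,.125,.075,z),(485,207,.125,-.075,z),(463,505,-.005,-.075,z),(108,482,-.005,.075,z)],(245,55),5)
# tips: top, side
for a,b in (((75,498),(67,91)),((415,523),(97,252))):
    print('tip mid',tri(np.array(a)/5+(245,55),np.array(b)/3.7+(360,140)))
print('lens',tri(np.array((263,322))/5+(245,55),np.array((222,163))/3.7+(360,140)))
print('side panel top corners', tri(np.array((515,240))/5+(80,200),np.array((202,222))/4.5+(240,85)))
print('panel low front R',tri(np.array((583,137))/5+(80,200),np.array((328,408))/4.5+(240,85)))
print('topback L',tri(np.array((55,362))/5+(80,200),np.array((98,52))/4.5+(240,85)))
print('topfront L',tri(np.array((48,328))/5+(80,200),np.array((122,42))/4.5+(240,85)))
print('back top corner',tri(np.array((133,225))/6+(425,185),np.array((205,45))/4+(300,340)))
print('base corner',tri(np.array((62,57))/6+(425,185),np.array((352,112))/4+(300,340)))
# casket, chisel
for p in((295,190),(327,215),(310,230)):print('casket',onz('top',p,.049))
for p in((250,256),(362,275)):print('chisel',onz('top',p,.012))
E
python3 m.py
```

```text
panel face [0.4679 0.3036] 0.17915600459975634
[[-0.4  1.2]
 [-1.4 -1. ]
 [ 1.8 -0.2]]
panel back top [0.47   0.3051] 0.18319764872515654
[[-0.1  0.6]
 [ 0.1 -0.6]]
rest_full base [0.4664 0.3163] 0.1861096068946324
[[-1.7  1.5]
 [-0.9 -0.3]
 [ 2.6 -1.2]]
rest_empty base [ 0.5179 -0.3234] -0.06094242765845359
[[ 2.4  1. ]
 [-1.4 -0. ]
 [-1.  -0.9]]
rest_empty ledge [ 0.5178 -0.323 ] -0.0686409160867264
[[ 0.   0.5]
 [-0.  -0.5]]
rest_empty back [ 0.5179 -0.3232] -0.06033708395825649
[[ 0.   0.7]
 [-0.  -0.7]]
viewer base [0.6836 0.0293] -0.07114236692913335
[[-1.  -0.4]
 [ 0.4 -0.1]
 [-0.1 -0.7]
 [ 0.6  1.2]]
viewer base [0.6815 0.0291] -0.07114236692913317
[[-0.6  0. ]
 [ 0.8 -0.5]
 [-0.5 -1.1]
 [ 0.3  1.6]]
viewer base [0.6801 0.0289] -0.07114236692913313
[[-0.3  0.3]
 [ 1.  -0.8]
 [-0.8 -1.4]
 [ 0.   1.9]]
tip mid (array([0.6219, 0.0938, 0.2012]), np.float64(0.0015064617606196642))
tip mid (array([ 0.6123, -0.0214,  0.2015]), np.float64(4.978676298815656e-05))
lens (array([0.6833, 0.0303, 0.2019]), np.float64(0.0012614525763572967))
side panel top corners (array([0.4624, 0.2214, 0.1933]), np.float64(0.0010348099861529295))
panel low front R (array([0.5161, 0.2286, 0.0751]), np.float64(0.003158885891687594))
topback L (array([0.4231, 0.3759, 0.1875]), np.float64(0.001157415634545257))
topfront L (array([0.4347, 0.3773, 0.1911]), np.float64(0.002053322671284333))
back top corner (array([ 0.5175, -0.2388,  0.1251]), np.float64(0.002828112052527897))
base corner (array([ 0.5826, -0.2351,  0.0539]), np.float64(7.54642531803501e-05))
casket [0.593  0.0417 0.049 ]
casket [ 0.5427 -0.0216  0.049 ]
casket [0.5129 0.0118 0.049 ]
chisel [0.4648 0.134  0.012 ]
chisel [ 0.4264 -0.0924  0.012 ]
```

```bash
cat >> h.py <<'E'
def goal(panel_o,yaw,tilt,up,flip=1):
    """panel origin, yaw, tilt -> TCP pose with TCP 'up' metres above the lower edge along panel z"""
    n=np.array([np.cos(yaw),np.sin(yaw),0]);Z=np.array([0,0,1.])
    px=np.cos(tilt)*n+np.sin(tilt)*Z; pz=-np.sin(tilt)*n+np.cos(tilt)*Z
    y=-pz;z=flip*px;x=np.cross(y,z)
    return np.array(panel_o)+up*pz, R.from_matrix(np.stack([x,y,z],1))
def cmd(obs,P,Q,claw=1):
    r=(Q*R.from_quat(obs['ee_rot']).inv()).as_rotvec()/1.5; d=(np.array(P)-obs['ee_pos'])/.8
    return np.r_[d,r].round(4)
E
python3 - <<'E'
from h import *
from cell import arm
np.set_printoptions(precision=4,suppress=True)
o=arm.get_obs();print(R.from_quat(o['ee_rot']).as_matrix())
yaw=.178;n=np.array([np.cos(yaw),np.sin(yaw),0])
top=np.array([.4423,.2987,.188])
pz=-np.sin(.42)*n+[0,0,np.cos(.42)]
org=top-.14*pz;print('org',org)
for f in(1,-1):
  for up in(.18,.105):
    P,Q=goal(org,yaw,.42,up,f);print(f,up,P,cmd(o,P,Q),np.linalg.norm(cmd(o,P,Q)[3:])*1.5)
E
```

```text
[[ 0.973  -0.0005  0.2307]
 [-0.2307 -0.0017  0.973 ]
 [-0.     -1.     -0.0018]]
org [0.4985 0.3088 0.0602]
1 0.18 [0.4262 0.2958 0.2245] [ 0.3383 -0.4505 -0.0071  0.2044 -0.216  -0.7613] 1.225980979664856
1 0.105 [0.4563 0.3012 0.156 ] [ 0.3759 -0.4437 -0.0927  0.2044 -0.216  -0.7613] 1.225980979664856
-1 0.18 [0.4262 0.2958 0.2245] [ 0.3383 -0.4505 -0.0071 -0.2393 -0.2266  1.2989] 2.010085778020431
-1 0.105 [0.4563 0.3012 0.156 ] [ 0.3759 -0.4437 -0.0927 -0.2393 -0.2266  1.2989] 2.010085778020431
```

Emit:
{"op": "servo_tool", "data": {
  "motion": [
    [0.03,-0.04,0.05,0.02,-0.02,-0.08,1],
    [0.09,-0.12,0.08,0.06,-0.06,-0.2,1],
    [0.15,-0.2,0.1,0.1,-0.1,-0.35,1],
    [0.21,-0.28,0.1,0.13,-0.14,-0.48,1],
    [0.27,-0.36,0.1,0.17,-0.18,-0.62,1],
    [0.32,-0.44,0.09,0.2,-0.21,-0.74,1],
    [0.323,-0.453,0.06,0.2044,-0.216,-0.7613,1],
    [0.323,-0.453,0.03,0.2044,-0.216,-0.7613,1],
    [0.323,-0.453,0.027,0.2044,-0.216,-0.7613,1],
    [0.323,-0.453,0.027,0.2044,-0.216,-0.7613,1],
    [0.323,-0.453,0.027,0.2044,-0.216,-0.7613,1]
  ]
}}

```text
time_s: 1.25
ee_pos: [0.4138, 0.291, 0.2504]
ee_rot: [-0.418, 0.35, -0.54, 0.642]
ft_force: [0.4, 0.2, 0.1]
finger_gap: 1.0
```

```bash
cat > see.py <<'E'
import sys,cv2
from h import *
from cell import arm, imaging
for n in sys.argv[2:]:
    if n=='wrist': o=arm.get_obs(); print(o['ee_pos'],o['ee_rot'])
    cv2.imwrite(f"pics/{n}{sys.argv[1]}.png",imaging.snapshot(n)[:,:,::-1])
o=arm.get_obs();print(o['time_s'],o['ee_pos'],o['ee_rot'],o['ft_force'],o['finger_gap'],o['joints'])
E
python3 see.py 1 wrist top
python3 - <<'E'
from h import *
from cell import arm
np.set_printoptions(precision=4,suppress=True)
o=arm.get_obs()
org=np.array([.4985,.3088,.0602])
for up in(.21,.105,.1):
    P,Q=goal(org,.178,.42,up);print(up,cmd(o,P,Q))
E
```

```text
[0.4138422  0.29102178 0.25038229] [-0.41782035  0.34961458 -0.53974376  0.64177292]
1.35 [0.41419711 0.29413394 0.25290531] [-0.41652222  0.34912329 -0.53887781  0.64360925] [0.02427484 1.19215483 0.36461112] 1.0035233882628178 [ 0.71109507 -0.31193979  2.18324403 -0.26494772  0.91897478  0.65875057]
0.21 [ 0.     -0.0006 -0.0012 -0.0005  0.001   0.0011]
0.105 [ 0.0527  0.0089 -0.121  -0.0005  0.001   0.0011]
0.1 [ 0.0552  0.0093 -0.1267 -0.0005  0.001   0.0011]
```

View pics/wrist1.png

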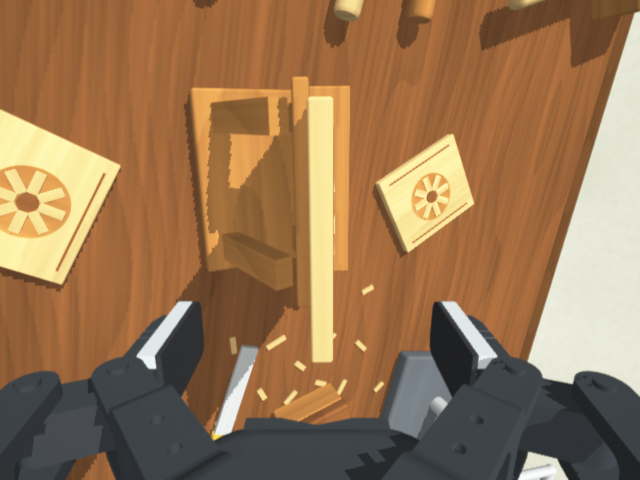

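Wrist view shows the leaning large panel edge-on, cols 308–333, rows 97–362, between the fingers.

```bash
python3 - <<'E'
import numpy as np
from cell import imaging
c=imaging.calibration('wrist');K=c['intrinsics'];H=c['hand_eye']
for p in((310,97),(332,97),(312,362),(332,362)):
    d=H[:3,:3]@np.linalg.inv(K)@[*p,1];o=H[:3,3];print((o+d*(.07-o[1])/d[1]).round(4))
E
```

```text
[-0.0856  0.07   -0.0042]
[-0.0856  0.07    0.0072]
[ 0.0729  0.07   -0.0036]
[0.0729 0.07   0.0091]
```

```bash
python3 see.py 2 wrist; python3 - <<'E'
import cv2,numpy as np
im=cv2.imread('pics/wrist2.png');h=cv2.cvtColor(im,cv2.COLOR_BGR2HSV)
m=cv2.inRange(h,(15,40,225),(35,160,255));m[:, :300]=0;m[:,345:]=0
n,l,s,c=cv2.connectedComponentsWithStats(m);i=1+s[1:,4].argmax();print(s[i]);b=s[i]
ys,xs=np.where(l==i)
for y in range(b[1],b[1]+b[3],30):print(y,xs[ys==y].min(),xs[ys==y].max())
from cell import imaging
c=imaging.calibration('wrist');K=c['intrinsics'];H=c['hand_eye']
for p in((320,b[1]),(320,b[1]+b[3])):
    d=H[:3,:3]@np.linalg.inv(K)@[*p,1];o=H[:3,3];print((o+d*(.07-o[1])/d[1]).round(4))
E
```

```text
[0.41419711 0.29413394 0.25290531] [-0.41652222  0.34912329 -0.53887781  0.64360925]
1.4 [0.41420813 0.2949913  0.25349396] [-0.41642662  0.34876682 -0.53847398  0.6442021 ] [0.33391266 0.31752464 0.70887024] 1.0029042271416486 [ 0.7123484  -0.31174114  2.18220389 -0.26492088  0.91896336  0.65859632]
[ 300   83   45  282 6993]
83 300 302
113 305 343
143 306 344
173 306 344
203 307 343
233 307 343
263 308 341
293 308 328
323 309 328
353 309 328
[-0.0924  0.07    0.001 ]
[0.0751 0.07   0.0015]
```

```bash
python3 - <<'E'
import cv2,numpy as np
im=cv2.imread('pics/wrist2.png').astype(int)
print([tuple(im[y,320]) for y in range(85,112,2)]);print([tuple(im[y,320]) for y in range(352,372,2)])
print([tuple(im[230,x]) for x in range(300,345,3)])
E
```

```text
[(np.int64(62), np.int64(104), np.int64(164)), (np.int64(61), np.int64(104), np.int64(163)), (np.int64(61), np.int64(104), np.int64(163)), (np.int64(81), np.int64(151), np.int64(222)), (np.int64(84), np.int64(161), np.int64(228)), (np.int64(81), np.int64(154), np.int64(224)), (np.int64(82), np.int64(156), np.int64(224)), (np.int64(82), np.int64(157), np.int64(225)), (np.int64(82), np.int64(157), np.int64(224)), (np.int64(119), np.int64(198), np.int64(240)), (np.int64(176), np.int64(246), np.int64(254)), (np.int64(163), np.int64(237), np.int64(252)), (np.int64(159), np.int64(235), np.int64(251)), (np.int64(159), np.int64(235), np.int64(251))]
[(np.int64(152), np.int64(227), np.int64(248)), (np.int64(151), np.int64(227), np.int64(248)), (np.int64(151), np.int64(227), np.int64(249)), (np.int64(152), np.int64(227), np.int64(248)), (np.int64(152), np.int64(227), np.int64(248)), (np.int64(151), np.int64(227), np.int64(248)), (np.int64(135), np.int64(207), np.int64(237)), (np.int64(68), np.int64(114), np.int64(173)), (np.int64(62), np.int64(108), np.int64(168)), (np.int64(61), np.int64(108), np.int64(168))]
[(np.int64(60), np.int64(112), np.int64(162)), (np.int64(59), np.int64(110), np.int64(159)), (np.int64(112), np.int64(169), np.int64(204)), (np.int64(158), np.int64(233), np.int64(251)), (np.int64(157), np.int64(232), np.int64(250)), (np.int64(156), np.int64(232), np.int64(250)), (np.int64(155), np.int64(232), np.int64(250)), (np.int64(159), np.int64(235), np.int64(251)), (np.int64(161), np.int64(236), np.int64(252)), (np.int64(161), np.int64(237), np.int64(252)), (np.int64(128), np.int64(199), np.int64(237)), (np.int64(80), np.int64(154), np.int64(221)), (np.int64(87), np.int64(165), np.int64(232)), (np.int64(86), np.int64(166), np.int64(233)), (np.int64(85), np.int64(160), np.int64(228))]
```

Emit:
{"op": "servo_tool", "data": {
  "motion": [
    [0.0005,0.0045,0.0,0,0,0,1],
    [0.02,0.0075,-0.05,0,0,0,1],
    [0.038,0.0115,-0.09,0,0,0,1],
    [0.05,0.0135,-0.115,0,0,0,1],
    [0.0556,0.0142,-0.125,0,0,0,1],
    [0.0556,0.0142,-0.125,0,0,0,1],
    [0.0556,0.0142,-0.125,0,0,0,1]
  ]
}}

```text
time_s: 2.1
ee_pos: [0.459, 0.3069, 0.1542]
ee_rot: [-0.416, 0.348, -0.538, 0.645]
ft_force: [-0.1, -0.7, 1.0]
finger_gap: 1.002
```

```bash
python3 see.py 3 wrist side
```

```text
[0.45895057 0.30689884 0.1541654 ] [-0.41642324  0.3482404  -0.53827045  0.644659  ]
2.2 [0.45918288 0.30686395 0.15486977] [-0.41579819  0.34815261 -0.53841578  0.64498843] [-0.21804278  0.58449945  0.00624072] 1.0003507993298142 [ 0.66444224 -0.12438535  2.2265854  -0.30803427  0.6821182   0.69094138]
```

View pics/wrist3.png

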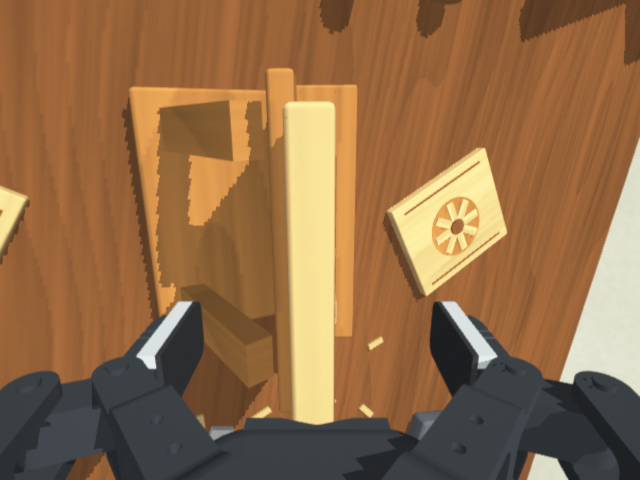

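View pics/side3.png

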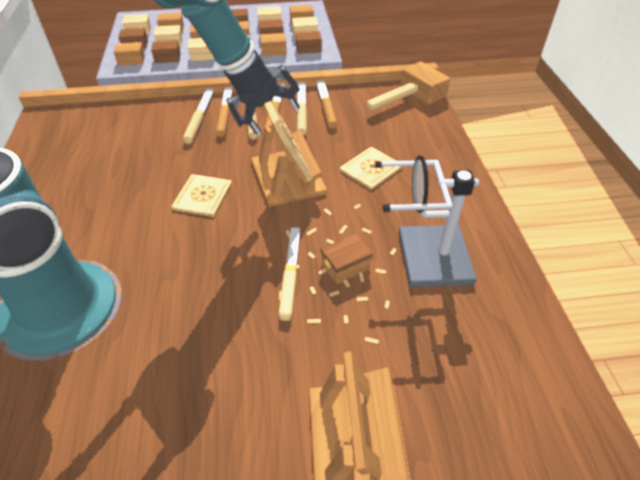

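Panel lies ~2 mm to the rest's side of centre between the fingers (cols 286–335); small correction, then close.

Emit:
{"op": "servo_tool", "data": {
  "motion": [
    [-0.002,-0.0004,-0.001,0,0,0,1],
    [-0.002,-0.0004,-0.001,0,0,0,-1],
    [-0.002,-0.0004,-0.001,0,0,0,-1],
    [-0.002,-0.0004,-0.001,0,0,0,-1],
    [-0.002,-0.0004,-0.001,0,0,0,-1],
    [-0.002,-0.0004,-0.001,0,0,0,-1],
    [-0.002,-0.0004,-0.001,0,0,0,-1],
    [-0.002,-0.0004,-0.001,0,0,0,-1],
    [-0.002,-0.0004,-0.001,0,0,0,-1],
    [-0.002,-0.0004,-0.001,0,0,0,-1],
    [-0.002,-0.0004,-0.001,0,0,0,-1],
    [-0.002,-0.0004,-0.001,0,0,0,-1]
  ],
  "squeeze": 50
}}

```text
time_s: 3.4
ee_pos: [0.4575, 0.3057, 0.1526]
ee_rot: [-0.416, 0.348, -0.539, 0.644]
ft_force: [4.8, 0.5, 1.1]
finger_gap: 0.157
```

```bash
python3 see.py 4 wrist side
```

```text
[0.45754231 0.30573883 0.15260118] [-0.41647099  0.34823277 -0.53851998  0.64442383]
3.5 [0.45751738 0.30572316 0.15258862] [-0.41647676  0.34826244 -0.53852916  0.6443964 ] [4.67293972 0.89590476 1.3005536 ] 0.15661322206121345 [ 0.66510183 -0.12476682  2.23118917 -0.30994829  0.68009523  0.69375553]
```

View pics/wrist4.png

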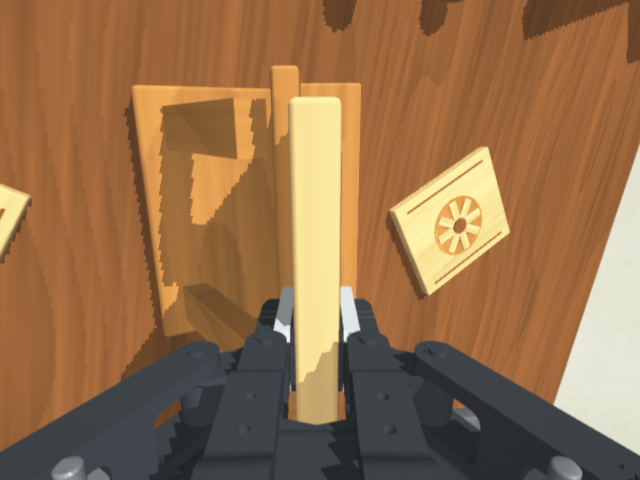

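```bash
cat > v.py <<'E'
from h import *
from cell import arm
np.set_printoptions(precision=4,suppress=True)
o=arm.get_obs()
org=np.array([.498,.3122,.0602]);yaw=.178
n=np.array([np.cos(yaw),np.sin(yaw),0]);px=np.cos(.42)*n+[0,0,np.sin(.42)];pz=-np.sin(.42)*n+[0,0,np.cos(.42)];py=np.cross(pz,px)
d=o['ee_pos']-org;print('tcp in panel',d@px,d@py,d@pz)
M=R.from_quat(o['ee_rot']).as_matrix();print('tool axes in panel',np.stack([px,py,pz])@M)
P,Q=goal([.5573,.0395,.13],-.075,0,d@pz);print(P,cmd(o,P,Q))
E
python3 v.py
```

```text
tcp in panel 0.000245102587049549 0.0007934121329991515 0.10107303982786232
tool axes in panel [[ 0.0002  0.003   1.    ]
 [-1.      0.0004  0.0002]
 [-0.0004 -1.      0.003 ]]
[0.5573 0.0395 0.2311] [ 0.1247 -0.3328  0.0981 -0.0148  0.2824 -0.1663]
```

Emit:
{"op": "servo_tool", "data": {
  "motion": [
    [-0.008,-0.0015,0.018,0,0,0,-1],
    [-0.02,-0.0035,0.046,0,0,0,-1],
    [-0.035,-0.006,0.08,0,0,0,-1],
    [-0.043,-0.01,0.11,0,0.03,0,-1],
    [-0.03,-0.04,0.14,-0.002,0.07,-0.02,-1],
    [-0.01,-0.08,0.145,-0.004,0.11,-0.05,-1],
    [0.02,-0.13,0.145,-0.006,0.15,-0.08,-1],
    [0.05,-0.18,0.14,-0.009,0.19,-0.11,-1],
    [0.08,-0.23,0.13,-0.011,0.23,-0.135,-1],
    [0.1,-0.275,0.12,-0.013,0.26,-0.155,-1],
    [0.115,-0.31,0.11,-0.0148,0.2824,-0.1663,-1],
    [0.1235,-0.327,0.1,-0.0148,0.2824,-0.1663,-1],
    [0.1247,-0.3328,0.0981,-0.0148,0.2824,-0.1663,-1],
    [0.1247,-0.3328,0.0981,-0.0148,0.2824,-0.1663,-1],
    [0.1247,-0.3328,0.0981,-0.0148,0.2824,-0.1663,-1],
    [0.1247,-0.3328,0.0981,-0.0148,0.2824,-0.1663,-1],
    [0.1247,-0.3328,0.0981,-0.0148,0.2824,-0.1663,-1]
  ]
}}

```text
time_s: 5.2
ee_pos: [0.5566, 0.0404, 0.2314]
ee_rot: [0.481, -0.518, 0.518, -0.481]
ft_force: [0.2, 0.3, -2.6]
finger_gap: 0.161
```

```bash
python3 see.py 5 wrist side top;python3 - <<'E'
import cv2
t=cv2.imread("pics/top5.png");s=cv2.imread("pics/side5.png")
def c(im,x,y,w,h,k,n): cv2.imwrite(f"pics/{n}.png",cv2.resize(im[y:y+h,x:x+w],None,fx=k,fy=k,interpolation=cv2.INTER_CUBIC))
c(t,230,60,160,120,5,"c5t");c(s,320,80,180,200,3,"c5s")
E
```

```text
[0.55655639 0.04035254 0.23139645] [ 0.4813207  -0.51800448  0.51804912 -0.48127627]
5.35 [0.55670165 0.0398122  0.2310628 ] [-0.48131807  0.51824076 -0.51814791  0.48091805] [ 0.14771789  0.29110101 -1.8855262 ] 0.15914758976823087 [ 2.69357810e-02  4.38945850e-02  1.85642807e+00 -2.90601564e-04
  1.24178152e+00  1.01199307e-01]
```

View pics/c5t.png

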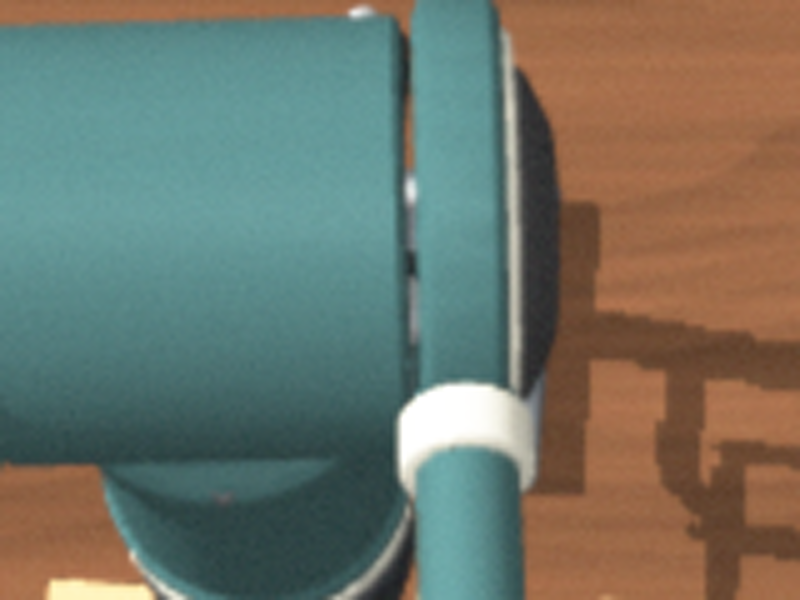

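View pics/c5s.png

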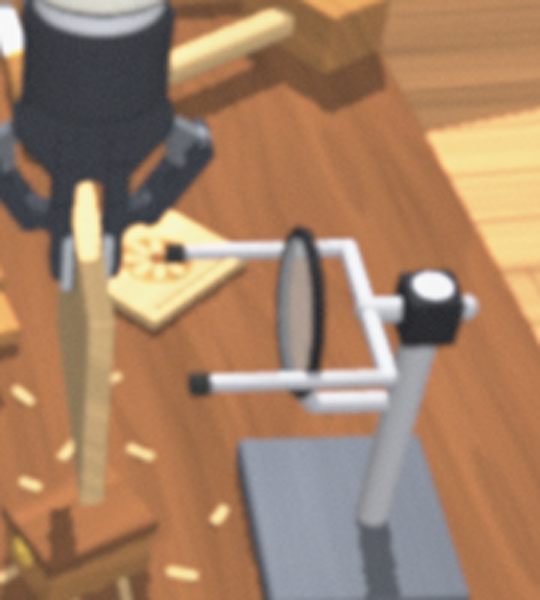

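View pics/wrist5.png

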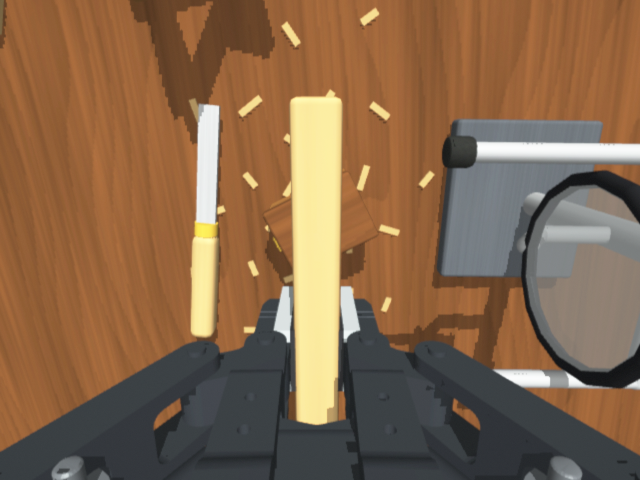

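```bash
python3 - <<'E'
import numpy as np
from cell import imaging
c=imaging.calibration('wrist');K=c['intrinsics'];H=c['hand_eye']
def f(p,Y):
    d=H[:3,:3]@np.linalg.inv(K)@[*p,1];o=H[:3,3];return (o+d*(Y-o[1])/d[1]).round(4)
for p in((443,152),(478,152),(635,152.5),(510,379),(560,380)):print(p,f(p,.031))
for p in((524,270),):print('lens',f(p,.031))
for p in((316,97),(316,422)):print('panel',f(p,-.039))
E
```

```text
(443, 152) [-0.0602  0.031   0.0547]
(478, 152) [-0.0602  0.031   0.07  ]
(635, 152.5) [-0.0599  0.031   0.1391]
(510, 379) [0.0565 0.031  0.1007]
(560, 380) [0.0572 0.031  0.1271]
lens [-0.0047  0.031   0.0987]
panel [-0.0786 -0.039  -0.0011]
panel [ 0.0208 -0.039  -0.0012]
```

```bash
python3 - <<'E'
import cv2
t=cv2.imread("pics/wrist5.png")
cv2.imwrite("pics/c5w.png",cv2.resize(t[110:410,430:640],None,fx=2.0,fy=2.0,interpolation=cv2.INTER_CUBIC))
E
```

```text
(no output)
```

View pics/c5w.png

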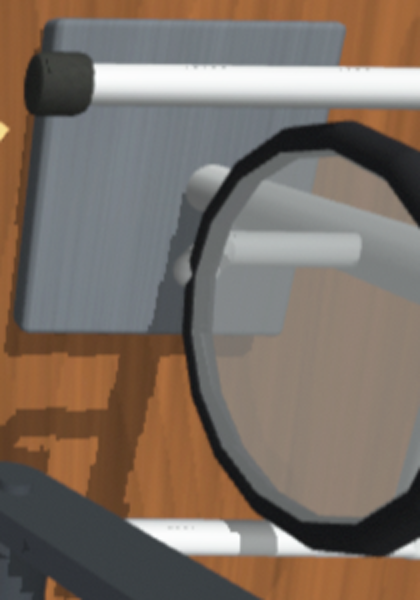

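```bash
python3 - <<'E'
from h import *
yaw=-.075;n=np.array([np.cos(yaw),np.sin(yaw),0]);l=np.array([-n[1],n[0],0])
T=np.array([.5567,.0398,.2311])
s=cv2.imread("pics/side5.png");k=5;x0,y0=330,130
s=cv2.resize(s[y0:y0+120,x0:x0+60],None,fx=k,fy=k,interpolation=cv2.INTER_CUBIC)
P=[T+n*a+l*(b+.0)+[0,0,c-.101] for a in(-.007,.007) for b in(-.08,.08) for c in(0,.14)]
for p in proj('side',P): cv2.drawMarker(s,tuple(((p-(x0,y0))*k+k/2).astype(int)),(0,0,255),0,10,1)
cv2.imwrite('pics/c5o.png',s)
E
```

```text
(no output)
```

View pics/c5o.png

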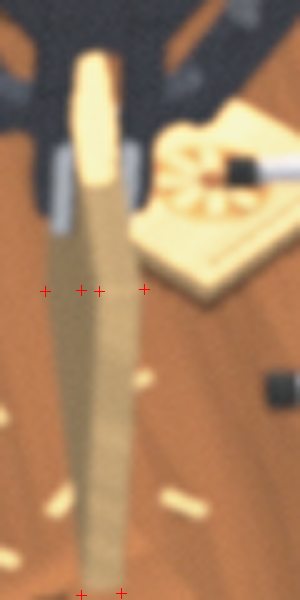

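Emit:
{"op": "servo_tool", "data": {
  "motion": [
    [0.005,0.0025,0,0,0,0,-1],
    [0.015,0.0015,0,0,0,0,-1],
    [0.025,0.0007,0,0,0,0,-1],
    [0.035,-0.0002,0,0,0,0,-1],
    [0.042,-0.0007,0,0,0,0,-1],
    [0.0474,-0.0011,0,0,0,0,-1],
    [0.0474,-0.0011,0,0,0,0,-1],
    [0.0474,-0.0011,0,0,0,0,-1],
    [0.0474,-0.0011,0,0,0,0,-1],
    [0.0474,-0.0011,0,0,0,0,-1]
  ]
}}

```text
time_s: 6.35
ee_pos: [0.5944, 0.0383, 0.2306]
ee_rot: [-0.481, 0.519, -0.518, 0.48]
ft_force: [0.7, -0.8, -1.7]
finger_gap: 0.158
```

```bash
python3 see.py 6 wrist side
```

```text
[0.59441291 0.03832298 0.23059341] [-0.48132878  0.51866708 -0.51819047  0.4804016 ]
6.45 [0.59450963 0.03832381 0.2306718 ] [-0.48127569  0.51860919 -0.5182334   0.48047098] [-0.21037021  0.46051845 -2.33669156] 0.157842186455998 [ 2.27736578e-02  1.16435864e-01  1.77906647e+00 -3.76495246e-04
  1.24729457e+00  9.80071483e-02]
```

View pics/wrist6.png

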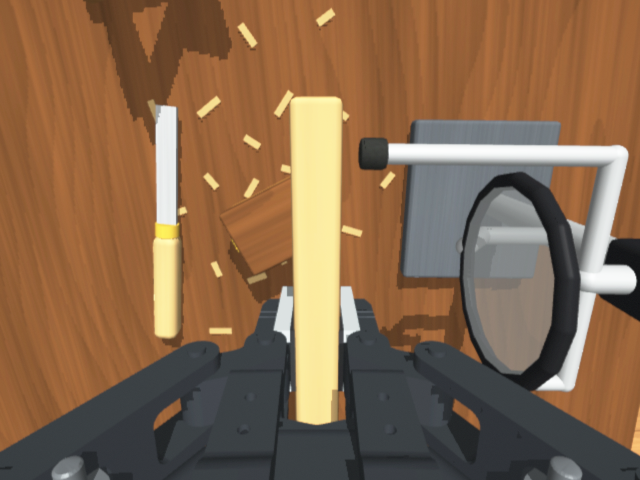

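View pics/side6.png

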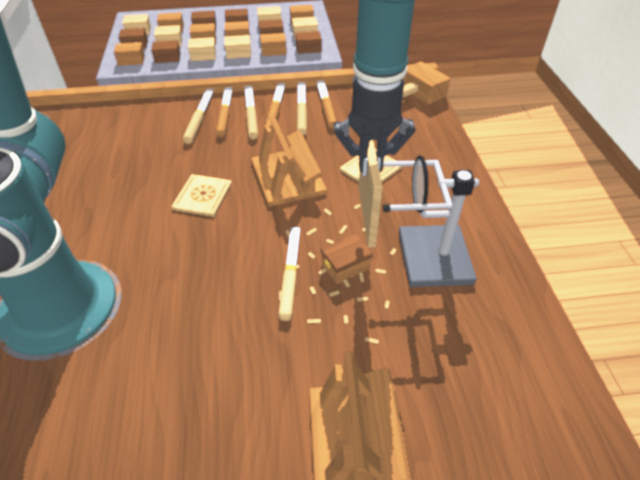

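```bash
python3 - <<'E'
import numpy as np
from cell import imaging
c=imaging.calibration('wrist');K=c['intrinsics'];H=c['hand_eye']
def f(p,Y):
    d=H[:3,:3]@np.linalg.inv(K)@[*p,1];o=H[:3,3];return (o+d*(Y-o[1])/d[1]).round(4)
for p in((358,153),(388,153),(612,156),(569,385),(550,383)):print(p,f(p,.0306))
E
```

```text
(358, 153) [-0.0598  0.0306  0.0173]
(388, 153) [-0.0598  0.0306  0.0304]
(612, 156) [-0.0585  0.0306  0.129 ]
(569, 385) [0.0599 0.0306 0.132 ]
(550, 383) [0.0587 0.0306 0.1218]
```

Emit:
{"op": "servo_tool", "data": {
  "motion": [
    [0.0025,-0.0002,0,0,0,0,-1],
    [0.005,-0.0004,0,0,0,0,-1],
    [0.0075,-0.0006,0,0,0,0,-1],
    [0.00875,-0.0007,0,0,0,0,-1],
    [0.01,-0.0007,0,0,0,0,-1],
    [0.01125,-0.0008,0,0,0,0,-1],
    [0.01125,-0.0008,0,0,0,0,-1],
    [0.01125,-0.0008,0,0,0,0,-1]
  ]
}}

```text
time_s: 7.25
ee_pos: [0.6037, 0.0377, 0.2305]
ee_rot: [-0.481, 0.519, -0.518, 0.48]
ft_force: [-0.0, 0.3, -2.6]
finger_gap: 0.157
```

Emit:
{"op": "servo_tool", "data": {
  "motion": [
    [0.00125,-0.0001,0,0,0,0,-1],
    [0.0025,-0.0002,0,0,0,0,-1],
    [0.0025,-0.0002,0,0,0,0,-1]
  ]
}}

```text
time_s: 7.55
ee_pos: [0.6054, 0.0375, 0.2305]
ee_rot: [-0.481, 0.519, -0.518, 0.48]
ft_force: [-2.2, -0.0, -1.6]
finger_gap: 0.159
```

Emit:
{"op": "servo_tool", "data": {
  "motion": [
    [0.00125,-0.0001,0,0,0,0,-1],
    [0.0025,-0.0002,0,0,0,0,-1],
    [0.0025,-0.0002,0,0,0,0,-1]
  ]
}}

```text
time_s: 7.85
ee_pos: [0.6073, 0.0374, 0.2305]
ee_rot: [-0.481, 0.519, -0.518, 0.48]
ft_force: [-2.2, 0.2, 0.1]
finger_gap: 0.159
```

```bash
python3 - <<'E'
from cell import arm,imaging
import cv2
o=arm.get_obs();print(o['ft_force'],o['wrist_torque'],o['ee_pos'])
im=imaging.snapshot('wrist');cv2.imwrite('pics/wrist7.png',im[:,:,::-1])
o=arm.get_obs();print(o['ft_force'],o['wrist_torque'],o['ee_pos'])
im=imaging.snapshot('side');cv2.imwrite('pics/side7.png',im[:,:,::-1])
cv2.imwrite('pics/c7.png',cv2.resize(im[120:270,340:500,::-1],None,fx=4,fy=4,interpolation=cv2.INTER_CUBIC))
o=arm.get_obs();print(o['ft_force'],o['wrist_torque'],o['ee_pos'])
E
```

```text
[-2.2031994   0.19415008  0.10818492] [ 0.00740446  0.60297298 -0.20160926] [0.60734256 0.0373833  0.23046145]
[-2.83533139  0.31498511 -2.01774468] [-0.01312683  0.59056214 -0.22440552] [0.60733153 0.03737256 0.23046665]
[-3.69129734  0.66770038 -0.45618729] [ 0.00370679  0.61519491 -0.22602639] [0.60735131 0.03734782 0.23046539]
```

View pics/wrist7.png

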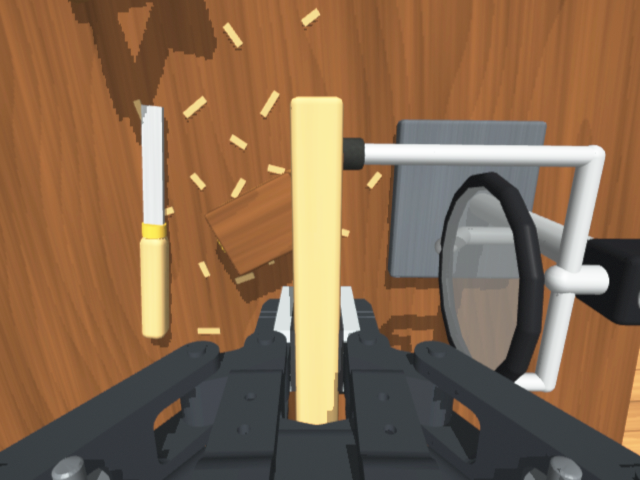

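View pics/c7.png

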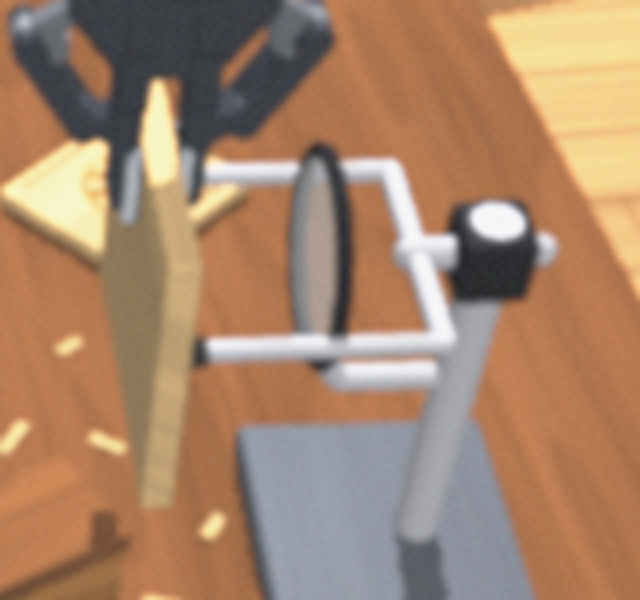

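Contact felt: ~2.9 N at TCP x≈0.607. The moment about z (−0.22) says the right prong carries it, so I turn the panel slightly towards the viewer's yaw suggested by the tips (−0.083).

Emit:
{"op": "servo_tool", "data": {
  "motion": [
    [0,0,0,0,0,-0.004,-1],
    [0,0,0,0,0,-0.007,-1],
    [0,0,0,0,0,-0.007,-1]
  ]
}}

```text
time_s: 8.25
ee_pos: [0.6076, 0.0374, 0.2305]
ee_rot: [-0.479, 0.521, -0.521, 0.478]
ft_force: [-2.4, 0.6, -0.9]
finger_gap: 0.156
```

```bash
cat > f.py <<'E'
from cell import arm,imaging
import numpy as np
a=[]
for i in range(3):
    o=arm.get_obs();a.append(np.r_[o['ft_force'],o['wrist_torque']]);imaging.snapshot('side')
print(o['time_s'],o['ee_pos'],np.mean(a,0).round(2),np.std(a,0).round(2))
E
python3 f.py
```

```text
8.35 [0.60763664 0.03737594 0.23050457] [-2.44  0.33 -0.67  0.07  0.56 -0.16] [0.2  0.45 0.56 0.03 0.01 0.02]
```

Emit:
{"op": "servo_tool", "data": {
  "motion": [
    [0,0,0,0,0,-0.004,-1],
    [0,0,0,0,0,-0.008,-1],
    [0,0,0,0,0,-0.008,-1]
  ]
}}

```text
time_s: 8.7
ee_pos: [0.6076, 0.0375, 0.2305]
ee_rot: [-0.476, 0.524, -0.523, 0.475]
ft_force: [-3.4, 0.7, -1.2]
finger_gap: 0.158
```

```bash
python3 f.py
```

```text
8.8 [0.60762431 0.03747748 0.23052089] [-2.68  0.9  -1.52  0.26  0.61  0.2 ] [0.77 0.17 0.28 0.02 0.01 0.02]
```

Emit:
{"op": "servo_tool", "data": {
  "motion": [
    [0.001,-0.0001,0,0,0,0.002,-1],
    [0.0018,-0.0002,0,0,0,0.004,-1],
    [0.0018,-0.0002,0,0,0,0.004,-1]
  ]
}}

```text
time_s: 9.15
ee_pos: [0.609, 0.0373, 0.2305]
ee_rot: [-0.477, 0.523, -0.522, 0.476]
ft_force: [-3.1, 1.4, -0.9]
finger_gap: 0.161
```

```bash
python3 f.py; python3 see.py 8 wrist side; python3 -c "
from h import *;from cell import arm
M=R.from_quat(arm.get_obs()['ee_rot']).as_matrix();print(M.round(4))"
```

```text
9.25 [0.60898129 0.03730519 0.23047542] [-3.66  1.72 -1.32  0.34  0.74  0.19] [0.4  0.25 0.46 0.01 0.03 0.02]
[0.60901011 0.03731023 0.23049109] [-0.47705243  0.52271411 -0.52201874  0.47611698]
9.4 [0.60903368 0.03729255 0.23050613] [-0.47703754  0.52269111 -0.52204688  0.47612628] [-4.21966728  0.9809322  -1.93285012] 0.15923780431889945 [ 2.04298654e-02  1.44022004e-01  1.74837046e+00 -1.72238663e-04
  1.25076995e+00  1.12090406e-01]
[[-9.150e-02 -1.600e-03  9.958e-01]
 [-9.958e-01 -2.000e-04 -9.150e-02]
 [ 3.000e-04 -1.000e+00 -1.500e-03]]
```

View pics/wrist8.png

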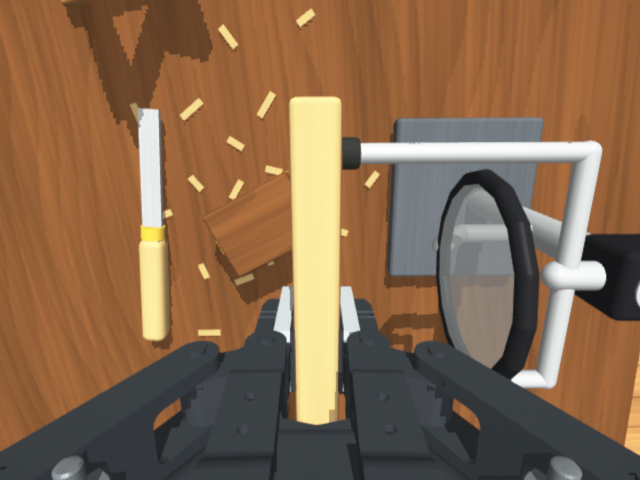

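Emit:
{"op": "servo_tool", "data": {
  "motion": [
    [-0.005,0.0004,0,0,0,0,-1],
    [-0.01,0.0008,0,0,0,0.0025,-1],
    [-0.01,0.0008,0,0,0,0.005,-1],
    [-0.01,0.0008,0,0,0,0.005,-1]
  ]
}}

```text
time_s: 9.8
ee_pos: [0.6017, 0.0375, 0.2311]
ee_rot: [0.479, -0.52, 0.521, -0.478]
ft_force: [-0.2, 0.1, -1.8]
finger_gap: 0.158
```

```bash
python3 f.py
```

```text
9.9 [0.60160711 0.03762073 0.23089541] [-0.09  0.1  -2.31 -0.01 -0.01  0.01] [0.1  0.31 0.38 0.01 0.02 0.  ]
```

Emit:
{"op": "servo_tool", "data": {
  "motion": [
    [0.0025,-0.0002,0,0,0,0,-1],
    [0.005,-0.0004,0,0,0,0,-1],
    [0.007,-0.0006,0,0,0,0,-1],
    [0.009,-0.0007,0,0,0,0,-1],
    [0.01,-0.0008,0,0,0,0,-1],
    [0.01,-0.0008,0,0,0,0,-1],
    [0.01,-0.0008,0,0,0,0,-1]
  ]
}}

```text
time_s: 10.65
ee_pos: [0.6087, 0.0372, 0.2304]
ee_rot: [-0.479, 0.521, -0.52, 0.478]
ft_force: [-3.0, -0.4, 0.1]
finger_gap: 0.157
```

```bash
python3 f.py
```

```text
10.75 [0.60876231 0.0371577  0.23041509] [-3.29 -0.3   0.12 -0.06  0.74 -0.23] [0.17 0.51 0.05 0.04 0.02 0.03]
```

Emit:
{"op": "servo_tool", "data": {
  "motion": [
    [-0.004,0.0004,0,0,0,0,-1],
    [-0.008,0.0008,0,0,0,-0.0015,-1],
    [-0.008,0.0008,0,0,0,-0.003,-1],
    [-0.006,0.0006,0,0,0,-0.003,-1],
    [-0.004,0.0004,0,0,0,-0.003,-1],
    [-0.002,0.0002,0,0,0,-0.003,-1],
    [0,0,0,0,0,-0.003,-1],
    [0.0006,0,0,0,0,-0.003,-1],
    [0.0006,0,0,0,0,-0.003,-1],
    [0.0006,0,0,0,0,-0.003,-1]
  ]
}}

```text
time_s: 11.8
ee_pos: [0.6093, 0.0373, 0.2306]
ee_rot: [-0.478, 0.522, -0.521, 0.477]
ft_force: [-3.9, 0.2, 1.3]
finger_gap: 0.162
```

```bash
python3 f.py
```

```text
11.9 [0.60934214 0.03726583 0.23053164] [-4.4   0.59  1.23  0.17  0.78 -0.01] [0.33 0.52 0.39 0.03 0.02 0.05]
```

Emit:
{"op": "servo_tool", "data": {
  "motion": [
    [0,0,0,0,0,0,-1],
    [0,0,0,0,0,0,-1],
    [0,0,0,0,0,0,-1],
    [0,0,0,0,0,0,-1],
    [0,0,0,0,0,0,-1],
    [0,0,0,0,0,0,-1],
    [0,0,0,0,0,0,-1],
    [0,0,0,0,0,0,-1],
    [0,0,0,0,0,0,-1],
    [0,0,0,0,0,0,-1],
    [0,0,0,0,0,0,-1],
    [0,0,0,0,0,0,-1],
    [0,0,0,0,0,0,-1],
    [0,0,0,0,0,0,-1],
    [0,0,0,0,0,0,-1],
    [0,0,0,0,0,0,-1],
    [0,0,0,0,0,0,-1],
    [0,0,0,0,0,0,-1],
    [0,0,0,0,0,0,-1],
    [0,0,0,0,0,0,-1]
  ]
}}

```text
time_s: 13.95
ee_pos: [0.6096, 0.0372, 0.2305]
ee_rot: [-0.478, 0.522, -0.521, 0.477]
ft_force: [-3.7, 2.5, 0.4]
finger_gap: 0.161
```

Emit:
{"op": "servo_tool", "data": {
  "motion": [
    [0,0,0,0,0,0,-1],
    [0,0,0,0,0,0,-1],
    [0,0,0,0,0,0,-1],
    [0,0,0,0,0,0,-1],
    [0,0,0,0,0,0,-1],
    [0,0,0,0,0,0,-1],
    [0,0,0,0,0,0,-1],
    [0,0,0,0,0,0,-1],
    [0,0,0,0,0,0,-1],
    [0,0,0,0,0,0,-1]
  ]
}}

```text
time_s: 14.95
ee_pos: [0.6096, 0.0372, 0.2305]
ee_rot: [-0.478, 0.522, -0.521, 0.477]
ft_force: [-4.4, 2.3, -0.1]
finger_gap: 0.152
```

```bash
python3 f.py; python3 see.py 9 wrist side
```

```text
15.05 [0.60959318 0.03720965 0.23055722] [-4.32  2.31  0.18  0.4   0.88  0.01] [0.82 0.15 0.21 0.02 0.02 0.02]
[0.60960329 0.03723024 0.23054112] [-0.47775779  0.52191091 -0.52143513  0.47692966]
15.2 [0.60958333 0.03722295 0.23056009] [-0.47779668  0.52189803 -0.52141949  0.4769219 ] [-4.12104365  2.56329116 -0.80059883] 0.15945590027438966 [ 2.03797312e-02  1.44890227e-01  1.74728232e+00 -3.24388441e-04
  1.25079623e+00  1.09109950e-01]
```

View pics/wrist9.png

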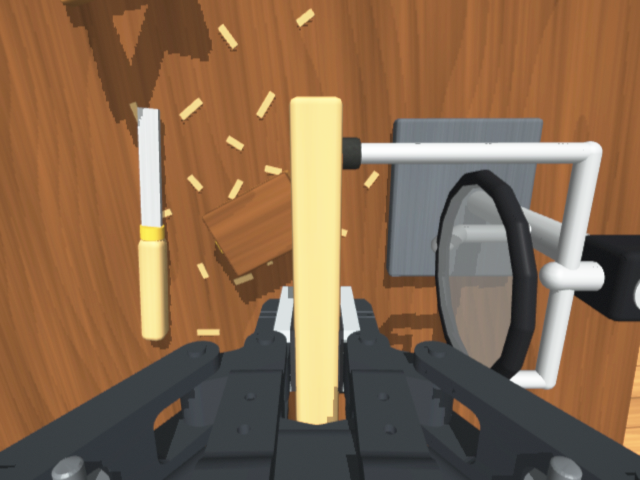

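```bash
python3 - <<'E'
from h import *
from cell import arm
o=arm.get_obs();M=R.from_quat(o['ee_rot']).as_matrix();T=o['ee_pos'];print(M.round(4))
s=cv2.imread("pics/side9.png");k=5;x0,y0=350,120
s=cv2.resize(s[y0:y0+140,x0:x0+110],None,fx=k,fy=k,interpolation=cv2.INTER_CUBIC)
P=[T+M@np.array([b,.101-c,a]) for a in(-.007,.007) for b in(-.08,.08) for c in(0,.14)]
for p in proj('side',P): cv2.drawMarker(s,tuple(((p-(x0,y0))*k+k/2).astype(int)),(0,0,255),0,10,1)
cv2.imwrite('pics/c9.png',s)
E
```

```text
[[-8.850e-02 -1.400e-03  9.961e-01]
 [-9.961e-01 -3.000e-04 -8.850e-02]
 [ 5.000e-04 -1.000e+00 -1.300e-03]]
```

View pics/c9.png

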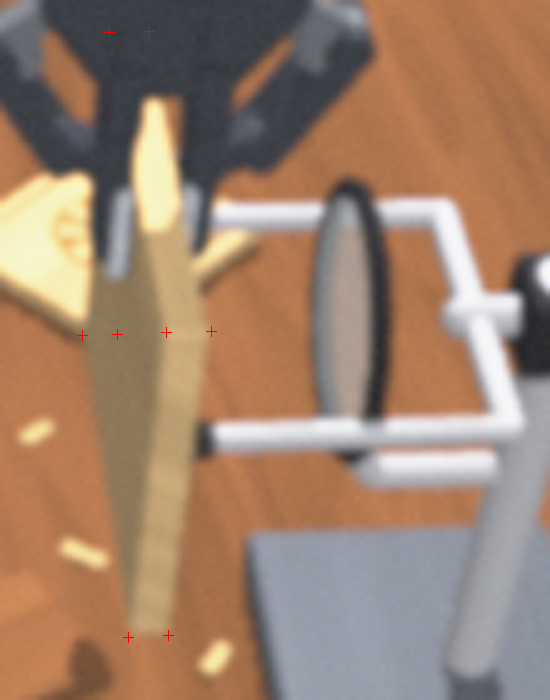

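```bash
cat > e.py <<'E'
from h import *
from cell import arm
import sys
np.set_printoptions(precision=4,suppress=True)
o=arm.get_obs();yaw=-.064
n=np.array([np.cos(yaw),np.sin(yaw),0]);px=np.cos(.42)*n+[0,0,np.sin(.42)];pz=-np.sin(.42)*n+[0,0,np.cos(.42)];py=np.cross(pz,px)
seat=np.array([.5480,-.3249,.060])
for a,b in((.012,.1),(.012,.07),(.006,.02),(.004,.0)):
    P,Q=goal(seat+a*px+b*pz+.0008*py,yaw,.42,.101);print(a,b,P,cmd(o,P,Q))
E
python3 e.py
```

```text
0.012 0.1 [ 0.4772 -0.3196  0.2484] [-0.1655 -0.446   0.0223 -0.0211 -0.2801  0.0162]
0.012 0.07 [ 0.4894 -0.3203  0.221 ] [-0.1502 -0.447  -0.0119 -0.0211 -0.2801  0.0162]
0.006 0.02 [ 0.5043 -0.3213  0.1729] [-0.1316 -0.4481 -0.072  -0.0211 -0.2801  0.0162]
0.004 0.0 [ 0.5106 -0.3217  0.1539] [-0.1237 -0.4487 -0.0959 -0.0211 -0.2801  0.0162]
```

Emit:
{"op": "servo_tool", "data": {
  "motion": [
    [-0.006,0.0005,0,0,0,0,-1],
    [-0.02,0.0018,0,0,0,0,-1],
    [-0.05,0.004,0.005,0,0,0,-1],
    [-0.09,0.006,0.02,0,0,0,-1],
    [-0.12,-0.02,0.05,0,-0.02,0,-1],
    [-0.135,-0.07,0.07,-0.002,-0.06,0.002,-1],
    [-0.145,-0.13,0.07,-0.005,-0.1,0.005,-1],
    [-0.15,-0.19,0.07,-0.009,-0.14,0.008,-1],
    [-0.155,-0.25,0.065,-0.012,-0.18,0.011,-1],
    [-0.16,-0.31,0.055,-0.016,-0.22,0.013,-1],
    [-0.1655,-0.37,0.045,-0.02,-0.26,0.015,-1],
    [-0.1655,-0.42,0.03,-0.0211,-0.2801,0.0162,-1],
    [-0.1655,-0.44,0.0223,-0.0211,-0.2801,0.0162,-1],
    [-0.1655,-0.446,0.0223,-0.0211,-0.2801,0.0162,-1],
    [-0.1655,-0.446,0.0223,-0.0211,-0.2801,0.0162,-1],
    [-0.1655,-0.446,0.0223,-0.0211,-0.2801,0.0162,-1],
    [-0.1655,-0.446,0.0223,-0.0211,-0.2801,0.0162,-1]
  ]
}}

```text
time_s: 16.9
ee_pos: [0.4778, -0.3186, 0.2492]
ee_rot: [0.373, -0.396, 0.612, -0.575]
ft_force: [0.3, -0.5, -1.3]
finger_gap: 0.153
```

```bash
python3 see.py 10 wrist side top; python3 e.py
```

```text
[ 0.47775336 -0.31855901  0.24918096] [ 0.37265358 -0.39606882  0.61171455 -0.57451206]
17.05 [ 0.47769988 -0.31873949  0.2489763 ] [ 0.37259747 -0.39619407  0.61173769 -0.57443745] [ 0.12584691 -0.05933362 -1.84371748] 0.15664556060384702 [-0.79916954 -0.15001506  2.06372294  0.34686516  0.9370284  -0.90265014]
0.012 0.1 [ 0.4772 -0.3196  0.2484] [-0.0006 -0.001  -0.0007  0.0005  0.0004 -0.001 ]
0.012 0.07 [ 0.4894 -0.3203  0.221 ] [ 0.0146 -0.002  -0.0349  0.0005  0.0004 -0.001 ]
0.006 0.02 [ 0.5043 -0.3213  0.1729] [ 0.0332 -0.0032 -0.0951  0.0005  0.0004 -0.001 ]
0.004 0.0 [ 0.5106 -0.3217  0.1539] [ 0.0411 -0.0037 -0.1189  0.0005  0.0004 -0.001 ]
```

View pics/wrist10.png

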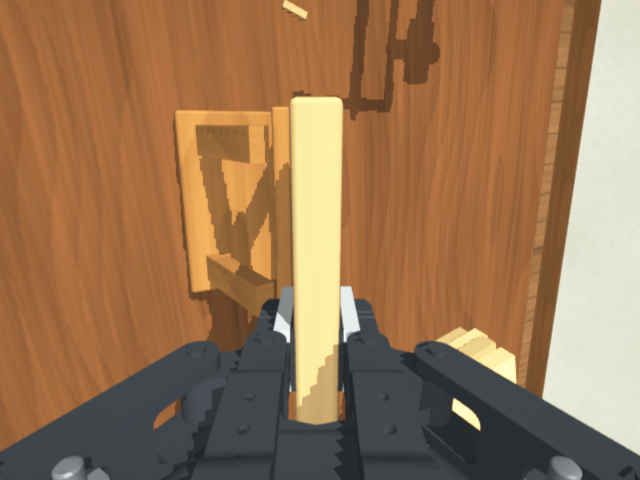

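View pics/side10.png

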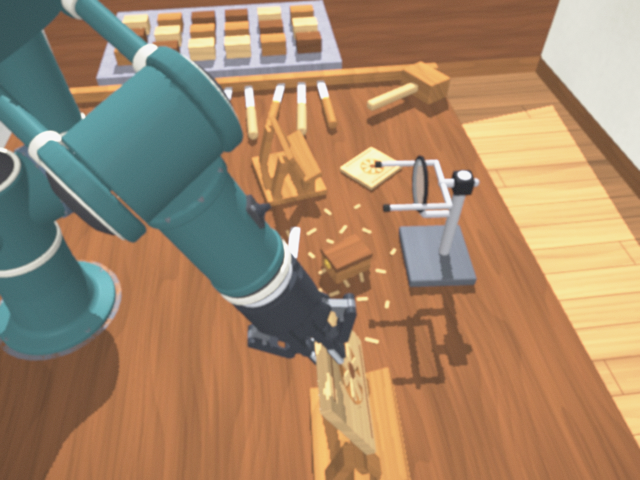

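View pics/top10.png

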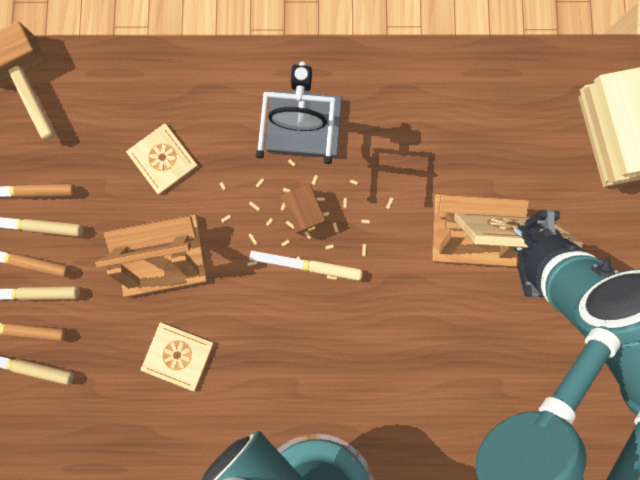

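```bash
python3 - <<'E'
import cv2
t=cv2.imread("pics/wrist10.png")
cv2.imwrite("pics/c10w.png",cv2.resize(t[90:310,165:355],None,fx=3.0,fy=2.7,interpolation=cv2.INTER_CUBIC))
import numpy as np
from cell import imaging
c=imaging.calibration('wrist');K=c['intrinsics'];H=c['hand_eye']
def f(p,Y):
    d=H[:3,:3]@np.linalg.inv(K)@[*p,1];o=H[:3,3];return (o+d*(Y-o[1])/d[1]).round(4)
for p in((289,107),(273,107),(290,200),(275,200)):print(p,f(p,.126))
E
```

```text
(289, 107) [-0.0826  0.126  -0.019 ]
(273, 107) [-0.0826  0.126  -0.0296]
(290, 200) [-0.0203  0.126  -0.0196]
(275, 200) [-0.0203  0.126  -0.0301]
```

View pics/c10w.png

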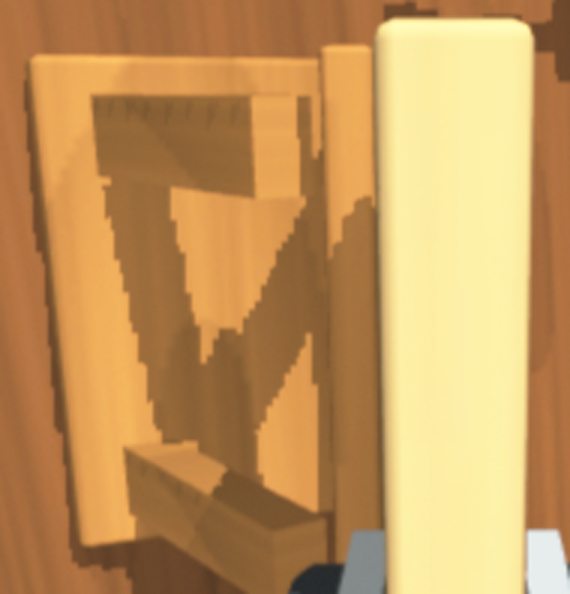

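Emit:
{"op": "servo_tool", "data": {
  "motion": [
    [0.004,-0.0005,-0.015,0,0,0,-1],
    [0.015,-0.001,-0.045,0,0,0,-1],
    [0.026,-0.0016,-0.075,0,0,0,-1],
    [0.0339,-0.0021,-0.0944,0,0,0,-1],
    [0.037,-0.0023,-0.104,0,0,0,-1],
    [0.0389,-0.0024,-0.1086,0,0,0,-1],
    [0.0389,-0.0024,-0.1086,0,0,0,-1],
    [0.0389,-0.0024,-0.1086,0,0,0,-1],
    [0.0389,-0.0024,-0.1086,0,0,0,-1]
  ]
}}

```text
time_s: 17.95
ee_pos: [0.5088, -0.3222, 0.1629]
ee_rot: [0.372, -0.396, 0.613, -0.574]
ft_force: [0.5, 0.1, -2.1]
finger_gap: 0.158
```

```bash
python3 f.py; python3 see.py 11 wrist side
```

```text
18.05 [ 0.50862281 -0.32203776  0.16262591] [ 0.04  0.32 -2.31  0.01  0.38 -0.01] [0.35 0.53 0.18 0.03 0.   0.01]
[ 0.50853583 -0.32192335  0.16241936] [ 0.37218692 -0.39632461  0.61239228 -0.57391585]
18.2 [ 0.50839677 -0.32178852  0.16208714] [ 0.37218501 -0.39656496  0.6122501  -0.57390275] [ 0.1185764   0.02419156 -2.4096645 ] 0.16081741316464468 [-0.75746996 -0.01667138  2.11096893  0.39035329  0.75438523 -0.94022833]
```

View pics/wrist11.png

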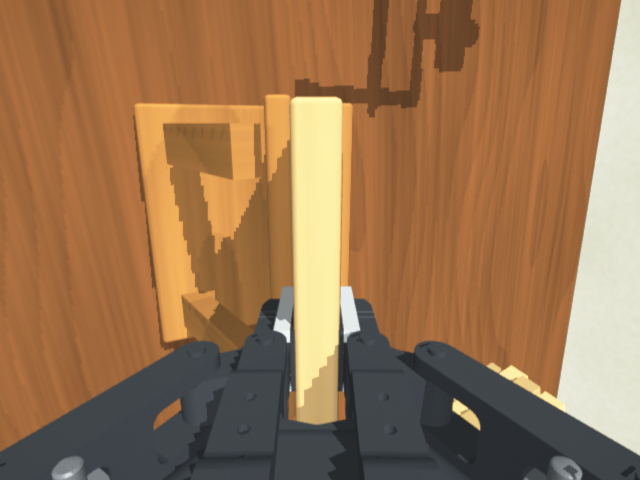

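Emit:
{"op": "servo_tool", "data": {
  "motion": [
    [0.001,0,-0.0023,0,0,0,-1],
    [0.002,-0.0001,-0.0046,0,0,0,-1],
    [0.0025,-0.0001,-0.0057,0,0,0,-1],
    [0.003,-0.0002,-0.0068,0,0,0,-1],
    [0.003,-0.0002,-0.0068,0,0,0,-1]
  ]
}}

```text
time_s: 18.7
ee_pos: [0.5107, -0.3216, 0.1557]
ee_rot: [0.372, -0.397, 0.612, -0.574]
ft_force: [0.4, 0.1, -1.5]
finger_gap: 0.157
```

```bash
python3 f.py; python3 - <<'E'
import numpy as np
from cell import imaging
c=imaging.calibration('wrist');K=c['intrinsics'];H=c['hand_eye']
def f(p,Y):
    d=H[:3,:3]@np.linalg.inv(K)@[*p,1];o=H[:3,3];return (o+d*(Y-o[1])/d[1]).round(4)
print(f((266,95),.034),f((291,97),-.039), f((290.5,102),.034))
E
```

```text
18.8 [ 0.51070506 -0.32166175  0.1559689 ] [-0.   -0.3  -2.12 -0.    0.4   0.01] [0.38 0.28 0.59 0.01 0.01 0.01]
[-0.084   0.034  -0.0227] [-0.0787 -0.039  -0.0075] [-0.0811  0.034  -0.0122]
```

Emit:
{"op": "servo_tool", "data": {
  "motion": [
    [0.0005,0,-0.0012,0,0,0,-1],
    [0.001,0,-0.0023,0,0,0,-1],
    [0.001,0,-0.0023,0,0,0,-1]
  ]
}}

```text
time_s: 19.15
ee_pos: [0.5116, -0.3217, 0.1544]
ee_rot: [0.372, -0.397, 0.612, -0.574]
ft_force: [-0.6, 0.4, -0.7]
finger_gap: 0.157
```

Emit:
{"op": "servo_tool", "data": {
  "motion": [
    [0.0005,0,-0.0012,0,0,0,-1],
    [0.001,0,-0.0023,0,0,0,-1],
    [0.001,0,-0.0023,0,0,0,-1]
  ]
}}

```text
time_s: 19.45
ee_pos: [0.5123, -0.3216, 0.1545]
ee_rot: [0.372, -0.396, 0.612, -0.574]
ft_force: [-9.8, 5.5, 11.9]
finger_gap: 0.16
```

```bash
python3 f.py
```

```text
19.55 [ 0.51232755 -0.32159994  0.15448106] [-9.69  5.27 11.94  0.6   1.28  0.16] [0.17 0.2  0.05 0.01 0.02 0.01]
```

Emit:
{"op": "servo_tool", "data": {
  "motion": [
    [-0.0005,0,0.0011,0,0,0,-1],
    [-0.0016,0.0001,0.0006,0,0,0,-1],
    [-0.0028,0.0001,0.0001,0,0,0,-1],
    [-0.0039,0.0002,-0.0004,0,0,0,-1],
    [-0.0051,0.0003,-0.0009,0,0,0,-1],
    [-0.0051,0.0003,-0.0009,0,0,0,-1]
  ]
}}

```text
time_s: 20.2
ee_pos: [0.5095, -0.3224, 0.1533]
ee_rot: [0.372, -0.396, 0.613, -0.574]
ft_force: [0.3, 1.3, 6.2]
finger_gap: 0.155
```

```bash
python3 f.py;python3 see.py 12 wrist side
```

```text
20.3 [ 0.50950548 -0.32240035  0.15327167] [ 0.27  1.59  5.68  0.26 -0.48  0.15] [0.22 0.62 0.46 0.02 0.03 0.02]
[ 0.50952128 -0.32239169  0.15330407] [ 0.37168288 -0.39562706  0.61310897 -0.57395859]
20.45 [ 0.5094986  -0.32241184  0.15330671] [ 0.37169915 -0.39561452  0.61311848 -0.57394653] [0.18789352 1.55011122 5.65349728] 0.15564173879660403 [-0.75716384 -0.00531763  2.11849292  0.39996599  0.73440542 -0.95182681]
```

View pics/wrist12.png

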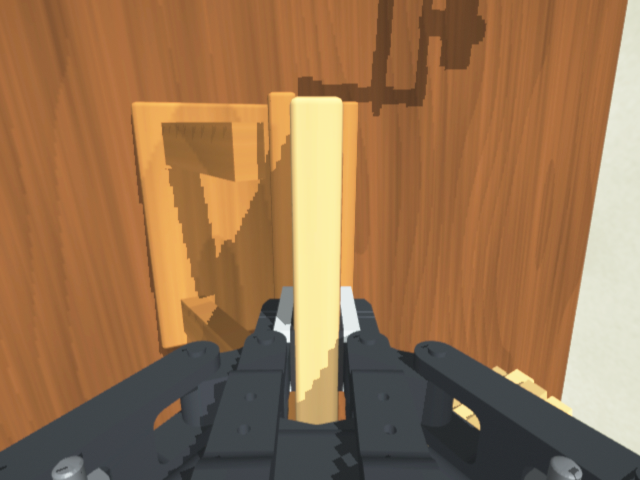

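Emit:
{"op": "servo_tool", "data": {
  "motion": [
    [-0.0011,0.0001,-0.0004,0,0,0,-1],
    [-0.0022,0.0001,-0.0006,0,0,0,-1],
    [-0.0022,0.0001,-0.0006,0,0,0,-1]
  ]
}}

```text
time_s: 20.75
ee_pos: [0.5078, -0.3225, 0.1525]
ee_rot: [0.372, -0.396, 0.613, -0.574]
ft_force: [4.1, -0.8, 3.8]
finger_gap: 0.153
```

```bash
python3 f.py;python3 see.py 13 wrist side; python3 - <<'E'
import cv2
s=cv2.imread('pics/side13.png');w=cv2.imread('pics/wrist13.png')
cv2.imwrite('pics/c13s.png',cv2.resize(s[300:480,270:430],None,fx=3.3,fy=3.3,interpolation=cv2.INTER_CUBIC))
E
```

```text
20.85 [ 0.50776971 -0.32247656  0.15252975] [ 4.55 -1.03  4.12 -0.03 -0.93  0.  ] [0.33 0.3  0.23 0.05 0.07 0.02]
[ 0.50777537 -0.32249736  0.15253512] [ 0.37179786 -0.3956116   0.61318852 -0.57380977]
21.0 [ 0.50775111 -0.32247909  0.1525047 ] [ 0.37179795 -0.39564959  0.61316239 -0.57381145] [ 5.27645483 -0.43981121  4.06170745] 0.15756519101992614 [-0.75952185 -0.00692284  2.12167966  0.40098903  0.73364591 -0.9550909 ]
```

View pics/c13s.png

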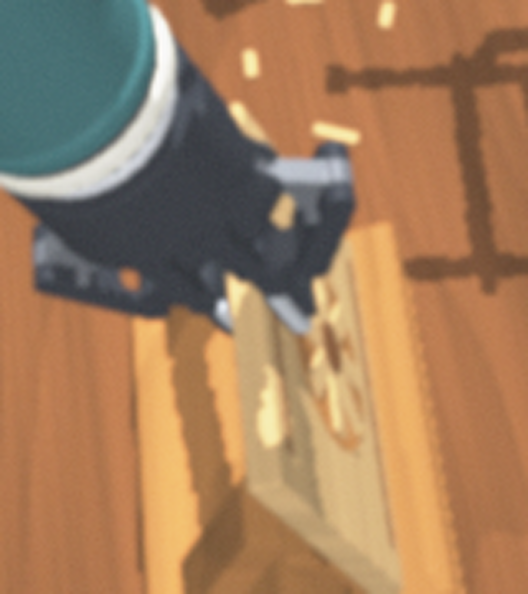

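View pics/wrist13.png

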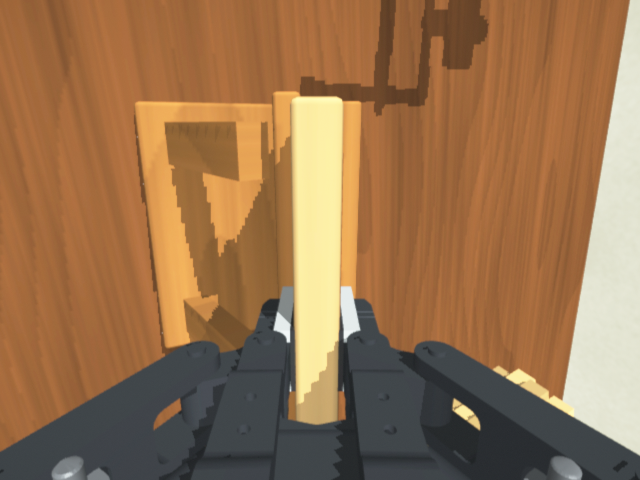

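Seated against ledge and back (both forces present). Releasing in steps.

Emit:
{"op": "servo_tool", "data": {
  "motion": [
    [0,0,0,0,0,0,-0.65],
    [0,0,0,0,0,0,-0.6],
    [0,0,0,0,0,0,-0.5],
    [0,0,0,0,0,0,-0.3],
    [0,0,0,0,0,0,-0.1],
    [0,0,0,0,0,0,0.2],
    [0,0,0,0,0,0,0.2]
  ]
}}

```text
time_s: 21.7
ee_pos: [0.5061, -0.3211, 0.1506]
ee_rot: [0.372, -0.397, 0.612, -0.574]
ft_force: [0.1, -0.6, 0.0]
finger_gap: 0.603
```

```bash
python3 f.py;python3 see.py 14 wrist side
```

```text
21.8 [ 0.50634606 -0.32124908  0.15099039] [-0.19 -0.33 -0.09  0.    0.16 -0.01] [0.33 0.27 0.33 0.03 0.01 0.01]
[ 0.50638566 -0.32131099  0.15107066] [ 0.37230253 -0.39700997  0.61184624 -0.57394956]
21.95 [ 0.5064907  -0.3213647   0.15121062] [ 0.37226682 -0.39691358  0.61191964 -0.57396113] [-0.30065926  0.18017522 -0.20965223] 0.5978156142072895 [-0.75960491 -0.00681613  2.12337791  0.40006925  0.7354997  -0.95512276]
```

View pics/wrist14.png

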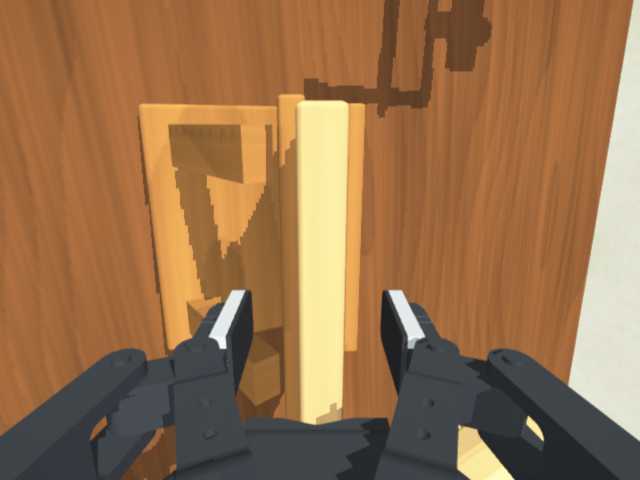

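Emit:
{"op": "servo_tool", "data": {
  "motion": [
    [-0.004,0.0002,0.009,0,0,0,0.2],
    [-0.015,0.001,0.034,0,0,0,0.2],
    [-0.03,0.002,0.067,0,0,0,0.2],
    [-0.05,0.003,0.112,0,0,0,0.2],
    [-0.076,0.005,0.171,0,0,0,0.2],
    [-0.12,0.005,0.22,0,0,0,0.2],
    [-0.15,0.005,0.25,0,0,0,0.2],
    [-0.15,-0.1,0.25,0,0,0,0.2],
    [-0.15,-0.15,0.25,0,0,0,0.2],
    [-0.15,-0.15,0.25,0,0,0,0.2],
    [-0.15,-0.15,0.25,0,0,0,0.2]
  ]
}}

```text
time_s: 23.05
ee_pos: [0.3856, -0.4443, 0.3514]
ee_rot: [0.372, -0.397, 0.613, -0.573]
ft_force: [0.3, 1.0, -0.7]
finger_gap: 0.599
```

```bash
python3 see.py 15 wrist side top; python3 - <<'E'
import cv2
s=cv2.imread('pics/side15.png')
cv2.imwrite('pics/c15s.png',cv2.resize(s[300:480,270:430],None,fx=3.3,fy=3.3,interpolation=cv2.INTER_CUBIC))
t=cv2.imread('pics/top15.png')
cv2.imwrite('pics/c15t.png',cv2.resize(t[185:285,425:555],None,fx=6,fy=6,interpolation=cv2.INTER_CUBIC))
E
```

```text
[ 0.3856213  -0.4443259   0.35142762] [ 0.37197937 -0.39735027  0.61295515 -0.57273911]
23.2 [ 0.38628691 -0.44070554  0.35118887] [ 0.37208963 -0.39721458  0.61170856 -0.57409278] [0.02526138 1.12157558 1.22279711] 0.6015507165461889 [-1.10523619 -0.12323307  1.85335847  0.38495385  1.21592276 -1.1405826 ]
```

View pics/top15.png

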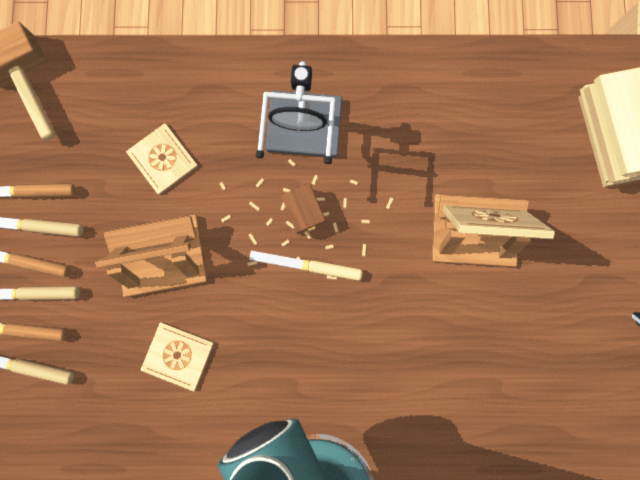

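View pics/c15t.png

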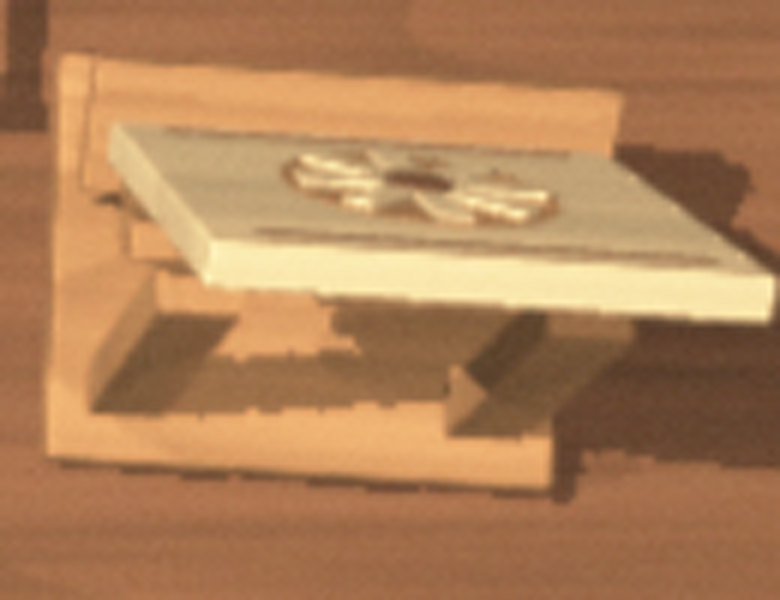

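View pics/c15s.png

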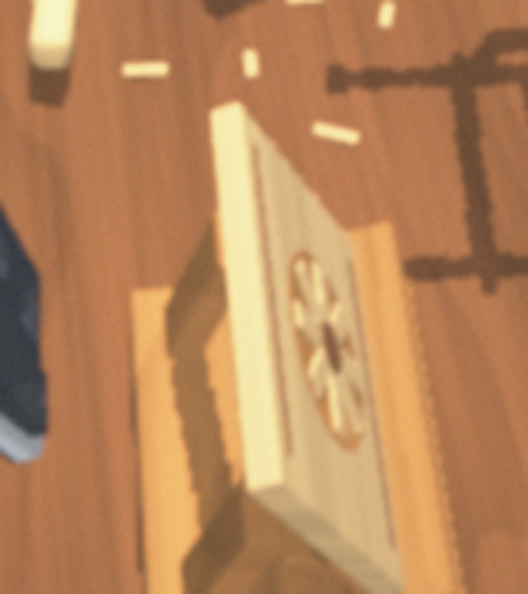

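```bash
python3 - <<'E'
from h import *
s,c=np.sin(.42),np.cos(.42);pf=.03+.007*c
w=[onz('top',np.array(p)/6+(425,185),z) for p,z in(((213,240),.1907),((772,275),.1907),((112,127),.0628),((612,155),.0628))]
t,th,r=fit2([(pf-.14*s,.08),(pf-.14*s,-.08),(pf,.08),(pf,-.08)],w);print(t,th);print(r.round(1))
print('ref .518 -.323 -.064')
E
```

```text
[ 0.5171489  -0.32551881] -0.06737740200145606
[[-0.   0.2]
 [-0.8 -3.2]
 [ 1.2  0.5]
 [-0.3  2.5]]
ref .518 -.323 -.064
```

```bash
python3 -c "
from cell import arm
o=arm.get_obs();print(o['time_s'],o['qd'].round(3));print(arm.hand_in())"
```

```text
23.2 [ 0.014 -0.014  0.011  0.001 -0.005 -0.   ]
the job is handed in; nothing more can be done
None
```

The panel was taken off its rest, held against the fork for over 3 s, then left leaning on the empty rest. The job was handed in at 23.2 s of the 58 s allowed; no verdict was reported.

- **At the magnifier:** I held the panel upright with its centre about 200 mm up. The outside cameras put it within about 1 mm of the lens axis; the wrist camera suggested up to 2–3 mm off sideways.
- **Fork contact:** I first felt the fork with the tool at x ≈ 0.605 m. I backed off and adjusted the turn until the moment about vertical was about zero, so both prongs shared the load. It was then held still from about 11.8 to 15.2 s at about 4 N, which is roughly 4 mm of the 10 mm spring travel.
- **Heading disagreement:** The magnifier's heading from its base pixels was −0.071 rad. Touch, the tip positions and the wrist camera gave about −0.083 to −0.088, and I used the touch value.
- **Placing:** I lowered the panel until the ledge pushed back (about 14 N, eased straight away). I then pressed it lightly against the back and released it.
- **Last checks:** The final pictures show the panel leaning carved face outward, turned within about 0.005 rad of the rest and centred within about 2.5 mm. That centring figure is loose, because individual corner picks were off by up to 3 mm. The casket and chisel look unmoved in the top picture, and the arm is clear of everything.

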